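# Set the brake of a wire pay-off stand at its star wheel

### The job

The spool on the wire pay-off stand overruns: set its brake. Take the adjusting tool from its wooden block, reach through the slot in the sloping housing and push the star wheel's teeth one after another towards the spool (the left side of the stand seen from its slot) until the brake shoe bears on the drum and the wheel goes no further, then back the wheel off by exactly one tooth so that the drum runs free. Stand the tool back upright in its slot in the block, right down on its collar, and leave the things round about where they are.

Things in the scene. Friction and masses are not known exactly. Their poses are not given: they have to be found in the camera images.
- slot_mouth (a point): Centre of the mouth of the access slot in the stand's sloping grey housing. z points out of the slot, 38 deg from vertical, leaning to the robot's side; y along the slot, towards the spool's end (left); x up along the wheel's axle, towards the drum. Slot 12 mm (x) by 28 mm (y), straight walls 11 mm deep, in a boss 24 x 40 mm standing 7 mm above the 48 x 66 mm cover.
- wheel_centre (a point): Centre of the steel star wheel inside the housing, 40 mm straight below slot_mouth (axes as there, fixed). 10 teeth, 54 mm across the tips, 8 mm thick; teeth 4 mm wide, roots at radius 18.5 mm; tips pass 13 mm below the mouth. At rest one tooth is centred under the slot; the gaps beside it are centred at y = -7.5 and +7.5 mm and 10 mm wide at 19 mm below the mouth.
- star_wheel (a joint): Wheel turn, rad; + moves the teeth in the slot along +y (to the spool), shoe 1 mm nearer the drum per tooth. One tooth = 0.628. A spring ball clicks it to rest at every multiple of 0.628: 2 to 5 N at a tooth moves it; past half a tooth it drops into the next rest. At 2.513 the shoe bears on the drum, dead stop 0.02 beyond; 0 is fully backed off. Starts at rest 0, 1 or 2 teeth up.
- payoff_stand: Wire pay-off stand, fixed to the table: steel base plate 160 x 150 x 8 mm, sloping grey housing in front, behind it the brake drum (64 mm diameter) with a spool to its left on an axle 90 mm up; highest point 124 mm. Origin at the centre of the underside, x away from the robot, y to the left, z up. Drum, shoe and spool stay 25 mm or more clear (along x of slot_mouth) of the slot's middle.
- tool_grip (a point): Centre of the handle of the loose adjusting tool (80 g): square wooden handle 16 x 16 mm, 55 mm long; below it a steel collar, 24 mm across, 5 mm thick, then a straight blade 8 mm wide (along x), 4 mm thick (along y), 42 mm long. z runs from blade to handle; the tip is 74.5 mm below this point, the handle's end 27.5 mm above. It starts upright in the block, resting on its collar.
- tool_tip (a point): Centre of the end of the tool's blade, axes as tool_grip.
- block_slot (a point): Centre of the mouth of the tool's slot in the top of the wooden tool block (66 x 90 mm, 50 mm high, fixed to the table). z up; slot 14 mm along x, 10 mm along y, right through the block, 2 mm chamfer; the blade's wide side goes along x. The two 6 mm round holes beside it are not for this tool. With the collar down on the block the tip is 42 mm below this point, the handle's centre 32.5 mm above.
- tweezers: Bystander: thin steel tweezers lying flat, 122 mm long, in front of the stand; origin at the underside.
- bead_dish: Bystander: round dish of beads, 105 mm across, 21 mm high; origin at the underside.
- glue_bottle: Bystander: white squeeze bottle with nozzle, 33 mm across, 102 mm high, upright; origin at the underside.
- spare_spool: Bystander: spool of thread standing on end, 36 mm across, 44 mm high; origin at the underside.
There are look-alikes about, which are no part of the job. Of the things shaped like the part that bears block_slot, the wooden one is meant.

How it is judged:
On the way, in this order (a step that is already met when the one before it is completed fails the run):
1. the tool's blade is in the slot, down among the teeth (z of tool_tip in the frame of slot_mouth below -0.013 m and distance between tool_tip and slot_mouth below 0.03 m), for 0.05 s.
2. the star wheel is taken up until the brake shoe bears on the drum (value of joint star_wheel above 2.41 rad), for 0.2 s.
At the end, for the whole second after the job is handed in: The star wheel rests one tooth back from the stop (1.885 +- 0.15 rad), and the tool stands in the block's slot with its collar down on the block (tip at least 37 mm below the slot's mouth, within 8 mm of its centre line, leaning less than 0.15 rad) (value of joint star_wheel between 1.735 and 2.035 rad and horizontal distance between tool_tip and block_slot below 0.008 m and z of tool_tip in the frame of block_slot below -0.037 m and angle between tool_grip's own z axis and vertical below 0.15 rad); the robot touches nothing.
It fails at once if a bystander is shifted by more than 20 mm (distance of any of tweezers, bead_dish, glue_bottle, spare_spool from where it was at the start of the episode above 0.02 m).
It also fails if it takes over 58 s, if anything falls off the work surface, if the arm or the gripper's body presses on something with over 40 N, if the wrist force passes 120 N, or if a joint passes its speed limit or range.

### The arm

A 6-joint arm with a two-finger parallel gripper is mounted at the origin on a cart in front of the work surface, level with it; the furniture and walls round the work are solid. World frame = base frame: x ahead of the robot, y to its left, z up, the work surface at z = 0. Lengths are in m, angles in rad, forces in N, time in s.
With the tool pointing down it reaches from about 0.35 to 0.875 m from the base axis. Payload 4.2 kg.
Tool frame: the origin (TCP) lies midway between the tips of the shut fingers; the grasp point (between the pads) lies 19 mm behind it; z points along the fingers, x is the direction in which the jaws open and shut, and the axes are right-handed (so a half turn about z gives the same grasp; the last joint's range is limited). The gripper opens to 85 mm and grips with 20 to 120 N. Pads are 22 mm wide; open, the fingers measure 114 mm over their backs; the gripper's body (76 mm by 85 mm) begins 54 mm behind the grasp point. The pads swing forward as they close: fully open they stand 13 mm farther back than shut.
Start: joints at [1.541, 0.385, 0.008, 0, -1.194, -0.259], TCP at [0.178, 0.599, 0.231] pointing down, gripper open.
Joint ranges: [-3.14, 3.14], [-1.21, 2.06], [-1.07, 1.41], [-3.16, 2.05], [-2.99, -0.16], [-3.1, 3.1]. Speed limits (rad/s): [2.79, 2.79, 3.14, 3.14, 3.14, 3.14].

### API

Orientations are given as [roll, pitch, yaw] about the fixed x, y, z axes, in that order (R = Rz(yaw) Ry(pitch) Rx(roll)).
In Python, from cell import robot, imaging, order gives the robot as it stands.
- The arm moves only by the tool jog_arm, never from a script. Its argument "moves" is a list of rows, each a list of 7 numbers: the turn, a rotation vector about the tool's x, y, z in degrees, then the shift along the tool's x, y, z in mm, then the closure, from -1 (fully open) to 1 (shut), so that 0 is half open. A call has 1 to 8 rows; each row shifts and turns the commanded pose from where the row before left it, along the tool's axes as they then stand; what a row does not reach is not made up. A row lasts 1/12 s, in which the tool goes at most 41.7 mm and 7.16 degrees, less where a joint would pass 70% of its speed; a pose out of reach is approached as far as the arm can. A call with a gripper value outside its range is refused whole. The fingers move at their own pace and stop on an object; "grip_force" is the grip in N (left out, the last holds). Time passes only in rows, so rows that do not move let the fingers close. It gives the time, the measured TCP pose, the force and the opening at its end, in the units of the state.
- robot.get_obs(): the state, without advancing time (a new reading comes with each control period).
- imaging.capture(name): name is "scene" or "top" or "wrist"; returns (picture, depth): 480x640x3 uint8, blue, green, red; 480x640 float32, m along the optical axis (not along the pixel's ray), 0 where there is no reading.
- imaging.calibration(name): a dict with "fov_y" (degrees; the focal length in pixels is half the picture's height over the tangent of half this angle, whatever the lens; pixels are square), "cx", "cy" (the principal point, pixels), "D" ([k1, k2, p1, p2, k3] as OpenCV has them; the pictures are not rectified), "rvec" (rotation vector, rad) and "tvec" (3), from world to camera coordinates, as OpenCV has them. Camera axes: x right, y down, z forward; pixel columns grow to the right and rows downward; lengths in m; the calibration is good to about 2 mm. A picture is of the moment at which its call begins: read the wrist's pose just before it. calibration takes no time and is no camera call; for the wrist camera it gives the pose at the moment of the call.
- order.sign_off(): hands the job in, once; it reports no verdict.
The state is a dict: "t": time; "joint_pos": joint angles; "dq": joint speeds; "effort": joint torques, N m; "tcp_pos": TCP position; "tcp_rot": TCP orientation; "force": force on the tool from outside, world axes, zero at the start; "moment": the same for the moment, N m; "grip_width": finger opening in m.
Only numpy, scipy, OpenCV 4.12 (cv2) and the standard library are available. Lean on these libraries where they do the work, as an engineer would, in place of code of your own. Each camera call takes 0.05 s, during which the arm holds its last target.

## Working session

There is one attempt and no reset: what is moved stays moved. The work goes in short steps, Python scripts to look and compute and a tool call to move; the robot and the scene stay as the last step left them, time stands still between calls to the robot, and variables do not carry over. Pictures are saved under pics/ and viewed, and the job is handed in when it is done.

Besides the shell and the picture viewer there is one more tool, called after "Call:" as a command line: name --pt "numbers of a row" for each row, then --argument value for the rest. jog_arm: Moves the arm, as the interface text tells. Its arguments: {"type":"object","properties":{"moves":{"type":"array"},"grip_force":{"type":"number"}},"required":["moves"]}

```bash
ls; mkdir -p pics; cat > h.py <<'E'
import numpy as np, cv2
from cell import robot, imaging, order
def cam(n):
    c=imaging.calibration(n); f=240/np.tan(np.radians(c['fov_y'])/2)
    K=np.array([[f,0,c['cx']],[0,f,c['cy']],[0,0,1.]]); R=cv2.Rodrigues(np.array(c['rvec'],float))[0]
    return K,np.array(c['D'],float),R,np.array(c['tvec'],float).reshape(3)
def ray(C,uv):
    K,D,R,t=C
    p=cv2.undistortPoints(np.array(uv,float).reshape(-1,1,2),K,D).reshape(-1,2)
    d=np.c_[p,np.ones(len(p))]@R   # world dirs with unit cam z
    return -R.T@t,d
def onz(C,uv,z):
    o,d=ray(C,uv); s=(z-o[2])/d[:,2]; return o+d*s[:,None]
def dep(C,uv,depth):
    o,d=ray(C,uv); uv=np.array(uv).reshape(-1,2)
    return np.array([o+d[i]*depth[int(round(v)),int(round(u))] for i,(u,v) in enumerate(uv)])
def proj(C,P):
    K,D,R,t=C
    return cv2.projectPoints(np.array(P,float).reshape(-1,1,3),cv2.Rodrigues(R)[0],t,K,D)[0].reshape(-1,2)
def snap(n,tag):
    C=cam(n); im,d=imaging.capture(n); cv2.imwrite(f'pics/{tag}.png',im); np.savez(f'pics/{tag}.npz',im=im,d=d,K=C[0],D=C[1],R=C[2],t=C[3]); return C,im,d
def load(tag):
    z=np.load(f'pics/{tag}.npz'); return (z['K'],z['D'],z['R'],z['t']),z['im'],z['d']
E
python3 - <<'E'
from h import *
for n in ['scene','top','wrist']:
    C,im,d=snap(n,n+'0'); print(n,C[0][0,0],C[1],-C[2].T@C[3],C[2][2])
print(robot.get_obs())
E
```

```text
pics
scene 454.7401104276181 [-0.0563191  0.         0.         0.         0.       ] [-0.03900842 -0.5615361   0.72693068] [ 0.6270637   0.41876118 -0.65683346]
top 560.1481315508704 [-0.07001534  0.          0.          0.          0.        ] [ 0.41950975 -0.13258905  1.37519609] [ 0.13416606 -0.00719743 -0.99093272]
wrist 416.34599382495236 [-0.02847394  0.          0.          0.          0.        ] [0.24646115 0.57822964 0.37448412] [-0.27227803  0.07905618 -0.95896548]
{'t': 0.15, 'joint_pos': array([ 1.54060538e+00,  3.85387353e-01,  6.93252604e-03, -3.56322009e-04,
       -1.19399438e+00, -2.58599631e-01]), 'dq': array([ 0.00054503, -0.00161814,  0.00436894,  0.00354326, -0.00103803,
       -0.00078034]), 'effort': array([-1.39164712e-05, -3.92678189e+01,  1.88584167e+01,  4.18865383e+00,
       -3.37542733e-03,  1.27197346e-07]), 'tcp_pos': array([0.17785496, 0.59869911, 0.23046492]), 'tcp_rot': array([-3.14149006e+00, -1.68261385e-03, -1.85971838e+00]), 'force': array([ 0.27257862,  0.31885267, -0.12435931]), 'moment': array([-0.00388904, -0.05523059,  0.00343531]), 'grip_width': 0.08525785790653728}
```

View pics/scene0.png

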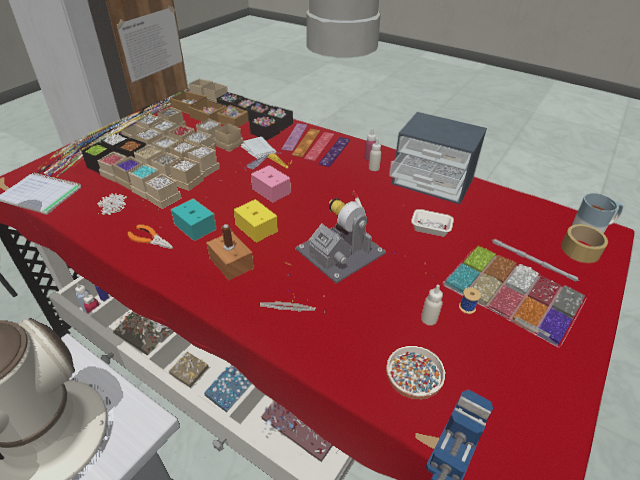

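View pics/top0.png

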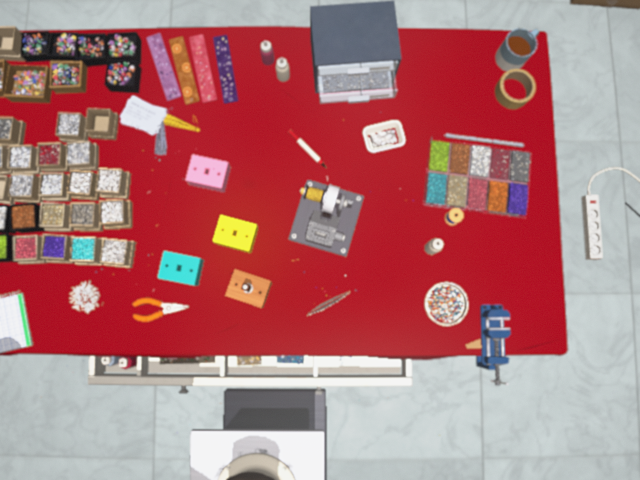

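View pics/wrist0.png

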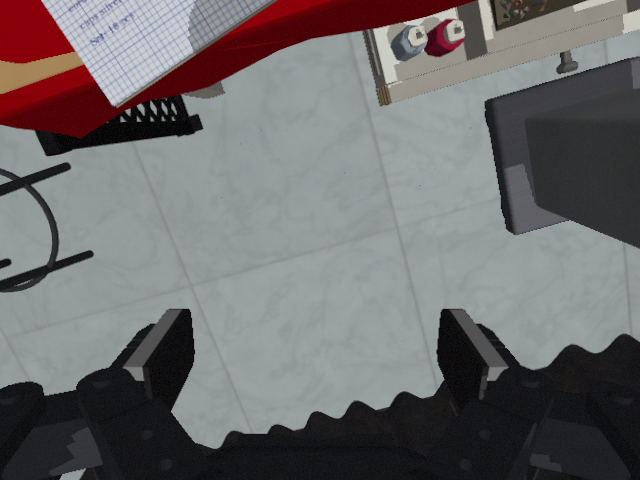

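The scene view shows the wooden block with the tool at about (230,255). Similar blocks are teal (193,218), yellow (256,218) and pink (271,183). The stand is at (340,240), with its boss at about (322,240). The tweezers are at (288,306), the dish at (416,372), the glue bottle at (432,305) and the spare spool at (470,298). In the top view the wooden block is at (248,287) and the stand at (326,218). I'll crop both for a closer look.

```bash
python3 - <<'E'
from h import *
Ct,it,dt=load('top0'); Cs,is_,ds=load('scene0')
print(proj(Ct,[[0.178,.6,.23],[0,0,0]]),proj(Cs,[[0.178,.6,.23]]))
a=cv2.resize(it[170:320,210:370],None,fx=5,fy=4.0*1.0,interpolation=cv2.INTER_CUBIC)
a=cv2.resize(it[170:320,210:370],(640,600),interpolation=cv2.INTER_CUBIC); cv2.imwrite('pics/ct0.png',a)
b=cv2.resize(is_[190:290,200:400],(800,400),interpolation=cv2.INTER_CUBIC); cv2.imwrite('pics/cs0.png',b)
pts=[(234,274),(270,287),(262,304),(228,290),(248,287)]
for p in pts: print('block',p,dep(Ct,[p],dt)[0], onz(Ct,[p],.05)[0])
for p in [(308,179),(364,190),(348,256),(290,243)]: print('plate',p,onz(Ct,[p],.008)[0])
E
```

```text
[[-46.41430891 433.51273034]
 [256.13593817 495.04651156]] [[-72.19859743 162.67780033]]
block (234, 274) [0.52112556 0.05317485 0.05077523] [0.52118504 0.05328358 0.05      ]
block (270, 287) [ 0.49342042 -0.02846555 -0.00274737] [ 0.49059114 -0.03245137  0.05      ]
block (262, 304) [ 0.45062095 -0.01383343  0.04777111] [ 0.45056871 -0.01403284  0.05      ]
block (228, 290) [0.48321351 0.06655847 0.05144785] [0.48328318 0.06677629 0.05      ]
block (248, 287) [0.4874162  0.01299057 0.10726146] [0.49048294 0.01956513 0.05      ]
plate (308, 179) [ 0.76275586 -0.12119508  0.008     ]
plate (364, 190) [ 0.73495748 -0.2611719   0.008     ]
plate (348, 256) [ 0.56909726 -0.21994452  0.008     ]
plate (290, 243) [ 0.60109666 -0.07731407  0.008     ]
```

View pics/ct0.png

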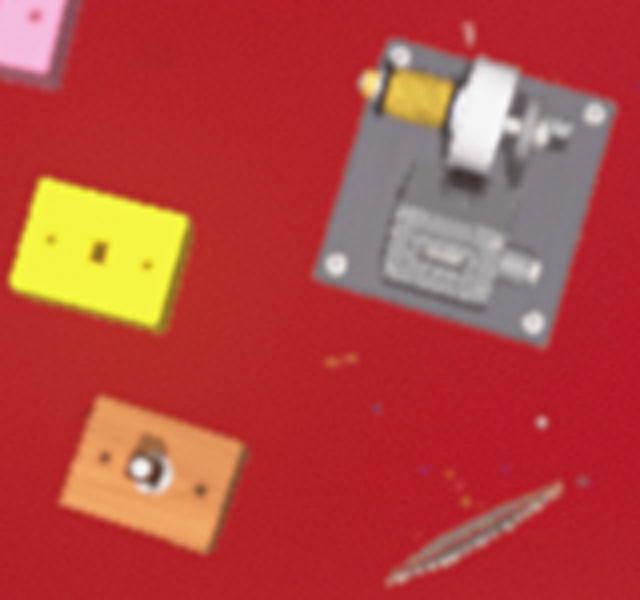

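View pics/cs0.png

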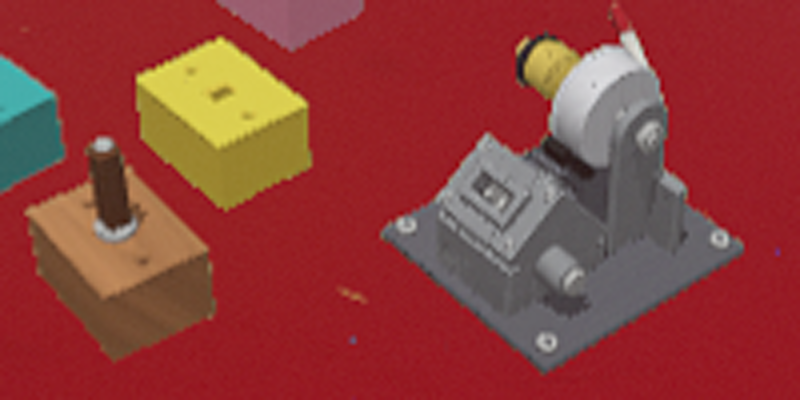

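```bash
python3 - <<'E'
from h import *
Ct,it,dt=load('top0'); Cs,is_,ds=load('scene0')
hsv=cv2.cvtColor(it,cv2.COLOR_BGR2HSV)
def big(m,roi):
    mm=np.zeros_like(m); x0,y0,x1,y1=roi; mm[y0:y1,x0:x1]=m[y0:y1,x0:x1]
    c,_=cv2.findContours(mm,cv2.RETR_EXTERNAL,cv2.CHAIN_APPROX_NONE); return max(c,key=cv2.contourArea)
print(hsv[275,240],hsv[300,240],hsv[230,300],hsv[287,285])
mw=cv2.inRange(hsv,(6,80,140),(18,255,255)); c=big(mw,(215,260,285,320))
P=onz(Ct,c.reshape(-1,2)+0.,.05)[:,:2].astype(np.float32)*1000
r=cv2.minAreaRect(P); print('block',r)
b=cv2.boxPoints(r); print(b)
mg=cv2.inRange(hsv,(0,0,40),(180,90,130)); c=big(mg,(280,170,375,265))
P=onz(Ct,c.reshape(-1,2)+0.,.008)[:,:2].astype(np.float32)*1000
r=cv2.minAreaRect(P); print('plate',r,cv2.boxPoints(r))
# scene depth check on tool top, boss
for n,C,d,p in [('handle top',Cs,ds,(226,227)),('tooltopTop',Ct,dt,(246,287)),('slot',Ct,dt,(321,234)),('slot s',Cs,ds,(322,239)),('drumtop',Ct,dt,(331,195))]: print(n,dep(C,[p],d)[0])
# boss area points in slope
v,u=np.mgrid[218:250,302:338]; uv=np.c_[u.ravel(),v.ravel()]; X=dep(Ct,uv,dt)
np.set_printoptions(precision=3,suppress=True,linewidth=220)
print((X[:,2].reshape(u.shape)*1000).round()[::2,::2].astype(int))
E
```

```text
[ 14 149 232] [ 11 158 225] [146  13 136] [179 208 180]
block ((488.1965637207031, 19.60706329345703), (97.28340911865234, 69.99530792236328), 71.74629974365234)
[[439.7242   -15.62479 ]
 [506.1973   -37.549084]
 [536.66895   54.838917]
 [470.19583   76.763214]]
plate ((655.9002685546875, -160.89064025878906), (77.64706420898438, 108.89299774169922), 63.0518798828125) [[ 589.77155 -170.82436]
 [ 686.84064 -220.17287]
 [ 722.029   -150.95692]
 [ 624.9599  -101.60841]]
handle top [0.48471932 0.01468    0.11007547]
tooltopTop [0.48711469 0.01687477 0.11269543]
slot [ 0.61692125 -0.15295711  0.05285008]
slot s [ 0.62044414 -0.14407033  0.05691356]
drumtop [ 0.69657231 -0.17477531  0.12277293]
[[ 9  8  8  7  7 69 67 71 64 65 74 75 77 74 77 49 42 42]
 [ 6 10 12  5 76 80 75 74 74 70 68 66 68 74 60 52 50 51]
 [10 12 11 12 84 85 82 80 81 78 74 70 68 71 71 63 60 60]
 [ 7  6  6 12 79 80 80 85 81 83 87 81 77 77 71 69 73 65]
 [11 11  7 74 77 80 81 78 80 80 82 85 82 86 81 81 77 74]
 [13  7 11 73 73 75 85 82 81 76 78 77 78 84 84 83 84 82]
 [11  5  5 66 72 73 80 77 84 83 80 82 75 79 74 82 81  8]
 [12 11  9 64 62 75 78 49 52 77 83 84 81 79 76 80 79 45]
 [ 4 11 59 58 64 74 67 65 60 53 51 53 46 78 75 74 73 48]
 [11  7 58 58 62 67 69 69 69 62 67 66 71 74 65 70 67 50]
 [ 8  6 41 56 59 60 59 59 67 65 72 71 76 70 65 69 40 46]
 [12  9 25 32 46 45 61 55 55 55 61 67 71 63 62 64 14 38]
 [ 5 10  5  9 11 17 27 39 47 49 60 58 54 57 59 63 11  8]
 [ 1  0 10 10  5  6 11  6 14 29 32 44 45 57 57  6  8 10]
 [ 7  3 -6  1 -1  3 11 11  7 11  7 12 17 33 44 12 10 11]
 [ 2  6  1  0  1  7  1  3  8 11 13  6  6  7  9 10 15  5]]
```

Call:
jog_arm --pt "0 0 0 29 -28.5 -4 -1" --pt "0 0 0 29 -28.5 -4 -1" --pt "0 0 0 29 -28.5 -4 -1" --pt "0 0 0 29 -28.5 -4 -1" --pt "0 0 0 29 -28.5 -4 -1" --pt "0 0 0 29 -28.5 -4 -1" --pt "0 0 0 29 -28.5 0 -1" --pt "0 0 0 29 -28.5 0 -1"

```text
t: 0.82
tcp_pos: [0.3308, 0.3099, 0.2556]
tcp_rot: [-3.142, 0.001, -1.859]
force: [1.2, -0.3, 0.4]
grip_width: 0.0855
```

Call:
jog_arm --pt "0 0 0 29 -28.5 0 -1" --pt "0 0 0 29 -28.5 0 -1" --pt "0 0 0 29 -28.5 0 -1" --pt "0 0 0 29 -28.5 0 -1" --pt "0 0 0 29 -28.5 0 -1" --pt "0 0 0 29 -28.5 0 -1" --pt "0 0 1.7 20 -20 0 -1" --pt "0 0 0 0 0 0 -1"

```text
t: 1.48
tcp_pos: [0.4595, 0.0678, 0.2549]
tcp_rot: [3.141, -0.001, -1.896]
force: [-0.8, 0.7, -0.6]
grip_width: 0.0856
```

```bash
python3 - <<'E'
from h import *
o=robot.get_obs(); print(o['t'],o['tcp_pos'],o['tcp_rot'],o['joint_pos'],o['dq'])
snap('wrist','w1')
E
```

```text
1.4833 [0.45951473 0.06777244 0.25489623] [ 3.14129052e+00 -1.24238748e-03 -1.89601721e+00] [ 4.98068974e-01  8.97801686e-02 -3.26937752e-01  6.80981451e-04
 -1.15519503e+00  7.47230997e-01] [ 0.07678102 -0.0180036  -0.01969669 -0.02291393  0.00367715 -0.04387165]
```

View pics/w1.png

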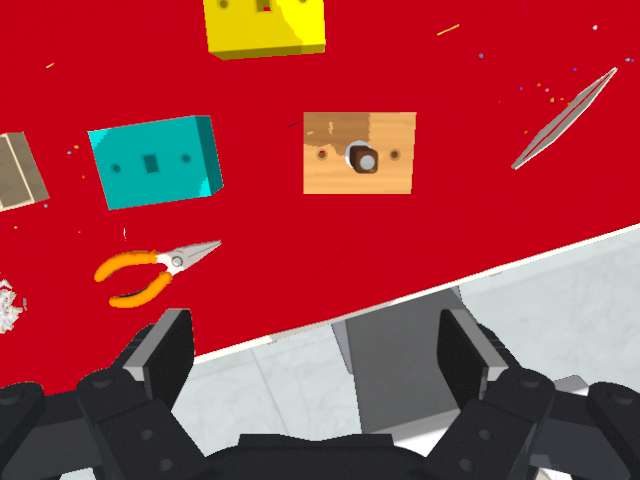

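The wrist view shows the wooden block at (360,153), with its round holes at (322,155) and (394,155). The tool's collar is at (357,154) and its handle top at (367,162). The fingers and the empty table are as I expected.

```bash
python3 - <<'E'
from h import *
np.set_printoptions(precision=4,suppress=True)
C,im,d=load('w1')
hsv=cv2.cvtColor(im,cv2.COLOR_BGR2HSV)
m=cv2.inRange(hsv,(5,60,90),(20,255,255)); m[:100]=0;m[205:]=0;m[:,:290]=0;m[:,430:]=0
m=cv2.morphologyEx(m,cv2.MORPH_CLOSE,np.ones((25,25)))
c=max(cv2.findContours(m,cv2.RETR_EXTERNAL,cv2.CHAIN_APPROX_NONE)[0],key=cv2.contourArea)
P=onz(C,c.reshape(-1,2)+0.,.05)[:,:2].astype(np.float32)*1000
print('block',cv2.minAreaRect(P))
print('holes',onz(C,[(322,155),(394,155)],.05),onz(C,[(322,155),(394,155)],.05).mean(0))
print('top',onz(C,[(367,162)],.110),dep(C,[(367,162)],d)); print('table z',dep(C,[(450,200),(250,140),(300,230)],d)[:,2])
cv2.imwrite('pics/w1c.png',cv2.resize(im[100:205,290:430],(800,600),interpolation=cv2.INTER_CUBIC))
E
```

```text
block ((488.0970458984375, 20.25522232055664), (91.61311340332031, 65.94844818115234), 71.4021987915039)
holes [[ 0.4964  0.0489  0.05  ]
 [ 0.4775 -0.0075  0.05  ]] [0.487  0.0207 0.05  ]
top [[0.4874 0.0204 0.11  ]] [[0.488  0.0208 0.1145]]
table z [0.0033 0.0035 0.0039]
```

View pics/w1c.png

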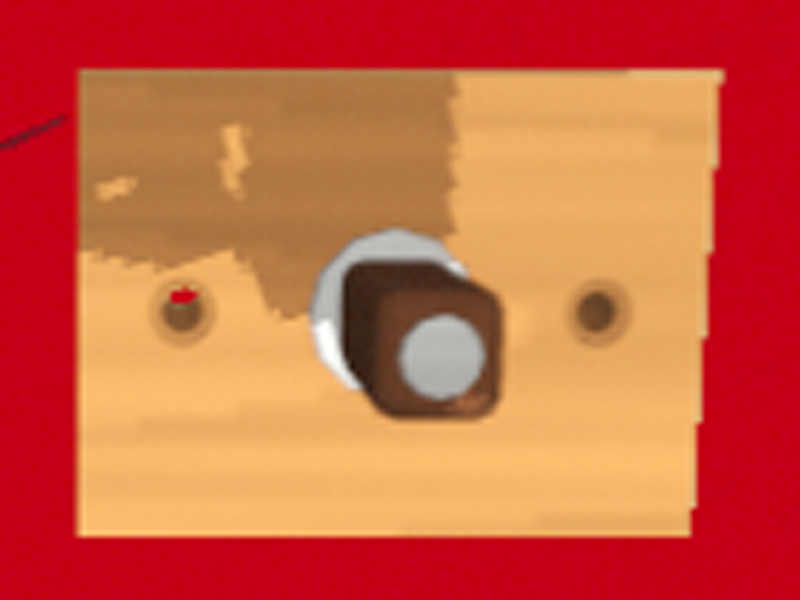

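Call:
jog_arm --pt "0 0 0 18 -20.8 0 -1" --pt "0 0 0 18 -20.8 0 -1" --pt "0 0 0 0 0 35 -1" --pt "0 0 0 0 0 35 -1" --pt "0 0 0 0 0 0 -1" --pt "0 0 0 0 0 0 -1"

```text
t: 2.03
tcp_pos: [0.4855, 0.0243, 0.1844]
tcp_rot: [3.139, -0.003, -1.888]
force: [1.1, 0.1, -0.1]
grip_width: 0.0854
```

```bash
python3 - <<'E'
from h import *
np.set_printoptions(precision=4,suppress=True)
o=robot.get_obs(); print(o['t'],o['tcp_pos'],o['tcp_rot'],o['force'])
C,im,d=snap('wrist','w2')
hsv=cv2.cvtColor(im,cv2.COLOR_BGR2HSV)
print('where handle centre expected',proj(C,[[.4875,.0204,.11],[.4875,.0204,.055]]))
E
```

```text
2.0333 [0.4855 0.0243 0.1844] [ 3.1386 -0.0031 -1.8878] [ 1.1482  0.0522 -0.0619]
where handle centre expected [[320.0481 245.7155]
 [318.9151 221.2414]]
```

View pics/w2.png

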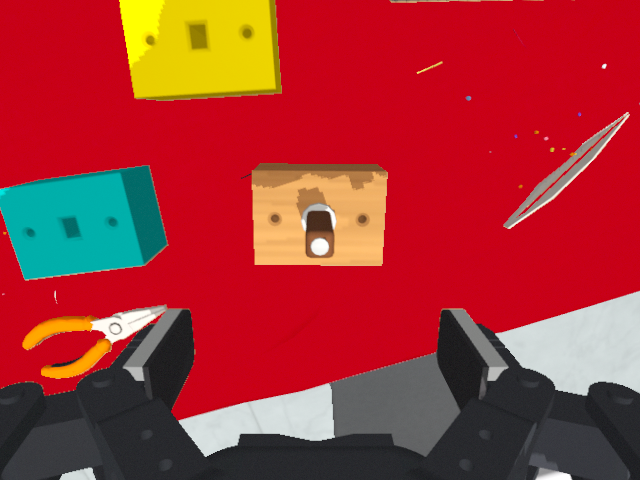

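The handle sits at (320,247) and the collar at (319,220), both as predicted, so I'll descend onto it.

Call:
jog_arm --pt "0 0 0 3 -3 35 -1" --pt "0 0 0 0 0 35 -1" --pt "0 0 0 0 0 30 -1" --pt "0 0 0 0 0 18 -1" --pt "0 0 0 0 0 0 -1" --pt "0 0 0 0 0 0 -1"

```text
t: 2.58
tcp_pos: [0.49, 0.0213, 0.0688]
tcp_rot: [-3.139, 0.001, -1.887]
force: [0.7, 0.1, 1.2]
grip_width: 0.0853
```

Call:
jog_arm --pt "0 0 0.5 1.5 2 2 -1" --pt "0 0 0 0 0 0 -1" --pt "0 0 0 0 0 0 0" --pt "0 0 0 0 0 0 0.7" --pt "0 0 0 0 0 0 1" --pt "0 0 0 0 0 0 1" --pt "0 0 0 0 0 0 1" --pt "0 0 0 0 0 0 1" --grip_force 90

```text
t: 3.25
tcp_pos: [0.4863, 0.0197, 0.0655]
tcp_rot: [-3.141, 0.0, -1.898]
force: [-0.0, 0.7, 2.2]
grip_width: 0.0145
```

Call:
jog_arm --pt "0 0 0 0 0 0 1" --pt "0 0 0 0 0 0 1" --pt "0 0 0 0 0 0 1" --pt "0 0 0 0 0 0 1"

```text
t: 3.58
tcp_pos: [0.4863, 0.0197, 0.0655]
tcp_rot: [-3.141, 0.0, -1.898]
force: [0.0, 0.3, 3.1]
grip_width: 0.0149
```

Call:
jog_arm --pt "0 0 0 0 0 -15 1" --pt "0 0 0 0 0 -30 1" --pt "0 0 0 0 0 -35 1" --pt "0 0 0 0 0 -35 1" --pt "0 0 0 0 0 -25 1" --pt "0 0 0 0 0 0 1" --pt "0 0 0 0 0 0 1"

```text
t: 4.17
tcp_pos: [0.4862, 0.0198, 0.2061]
tcp_rot: [-3.14, 0.002, -1.898]
force: [0.6, 0.2, -2.3]
grip_width: 0.0147
```

```bash
python3 - <<'E'
from h import *
np.set_printoptions(precision=4,suppress=True)
from scipy.spatial.transform import Rotation as Ro
o=robot.get_obs(); print(o['t'],o['tcp_pos'],o['tcp_rot'],o['force'])
C,im,d=snap('wrist','w3')
R=Ro.from_euler('xyz',o['tcp_rot']).as_matrix()
T=lambda p: o['tcp_pos']+R@np.array(p)
print(proj(C,[T([0,0,.0575]),T([0,0,.0155]),T([.004,0,.0575])]))
E
```

```text
4.1667 [0.4862 0.0198 0.2061] [-3.1401  0.002  -1.8984] [ 0.593   0.1817 -2.2604]
[[314.771  261.7788]
 [314.6367 295.5584]
 [322.5646 261.7804]]
```

View pics/w3.png

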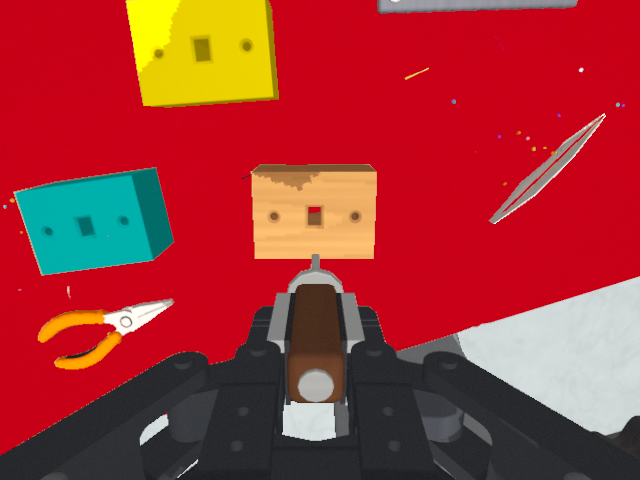

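```bash
python3 - <<'E'
from h import *
np.set_printoptions(precision=4,suppress=True)
from scipy.spatial.transform import Rotation as Ro
C,im,d=load('w3')
o=robot.get_obs()
R=Ro.from_euler('xyz',o['tcp_rot']).as_matrix()
cv2.imwrite('pics/w3c.png',cv2.resize(im[200:300,255:375],(720,600),interpolation=cv2.INTER_CUBIC))
hs=onz(C,[(274,216),(355,216),(315,216)],.05);print(hs,(hs[0]+hs[1])/2)
T=lambda p: o['tcp_pos']+R@np.array(p)
for y in(-.005,-.004,.0,.004): print(y,proj(C,[T([0,y,.0575]),T([0,y,.0535])]).ravel())
E
```

```text
[[ 0.497   0.0485  0.05  ]
 [ 0.4778 -0.0083  0.05  ]
 [ 0.4873  0.0197  0.05  ]] [0.4874 0.0201 0.05  ]
-0.005 [316.1638 253.4706 316.1619 255.9508]
-0.004 [316.1617 255.3162 316.1598 257.8266]
0.0 [316.1536 262.6495 316.1516 265.2793]
0.004 [316.1456 269.9057 316.1434 272.6519]
```

View pics/w3c.png

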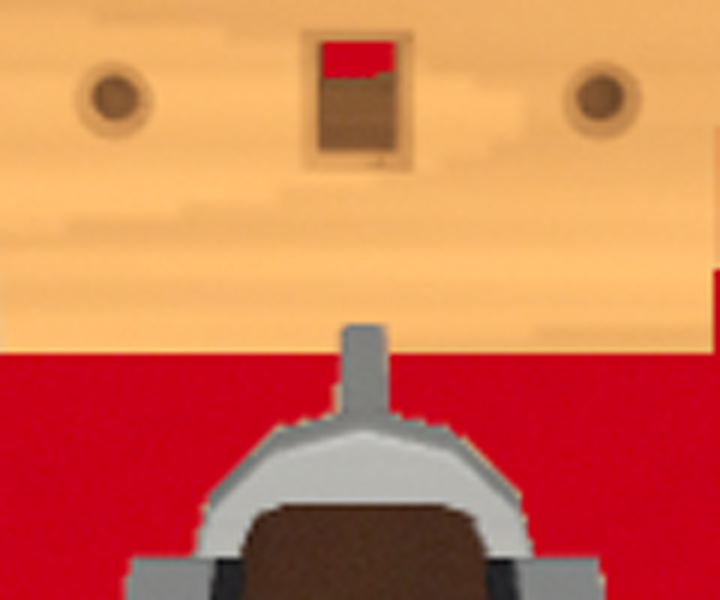

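```bash
python3 - <<'E'
from h import *
np.set_printoptions(precision=4,suppress=True)
Ct,it,dt=load('top0'); Cs,is_,ds=load('scene0')
P=onz(Ct,[(307,179.5),(363.75,195.75),(347,256.75),(288.75,239.25)],.008)
print(P,P.mean(0)); print([np.linalg.norm(P[i]-P[(i+1)%4]) for i in range(4)])
for a,b in((0,3),(1,2)): v=P[a]-P[b]; print(np.degrees(np.arctan2(v[1],v[0])))
for a,b in((0,1),(3,2)): v=P[a]-P[b]; print(np.degrees(np.arctan2(v[1],v[0]))-90)
o1,d1=ray(Ct,[(320.75,234.5)]);o2,d2=ray(Cs,[(323,237.5)])
A=np.c_[d1[0],-d2[0]]; s=np.linalg.lstsq(A,o2-o1,rcond=None)[0]
p=o1+d1[0]*s[0];q=o2+d2[0]*s[1];print(p,q,(p+q)/2)
E
```

```text
[[ 0.7615 -0.1187  0.008 ]
 [ 0.7203 -0.2604  0.008 ]
 [ 0.5672 -0.2175  0.008 ]
 [ 0.6104 -0.0742  0.008 ]] [ 0.6649 -0.1677  0.008 ]
[np.float64(0.14754158176595886), np.float64(0.1589364095886528), np.float64(0.14966552736425603), np.float64(0.15747881582700057)]
-16.42404620736146
-15.658935796795332
-16.20960747955354
-16.765232314493204
[ 0.6131 -0.1521  0.0705] [ 0.6127 -0.1515  0.0704] [ 0.6129 -0.1518  0.0705]
```

Call:
jog_arm --pt "0 0 -2.4 31 -25.5 0 1" --pt "0 0 0 31 -25.5 0 1" --pt "0 0 0 31 -25.5 0 1" --pt "0 0 0 31 -25.5 0 1" --pt "6.4 0 0 0 0 0 1" --pt "6.4 0 0 0 0 0 1" --pt "6.4 0 0 0 0 0 1" --pt "6.4 0 0 0 0 0 1"

```text
t: 4.88
tcp_pos: [0.5468, -0.1301, 0.2031]
tcp_rot: [-2.709, -0.002, -1.86]
force: [0.5, -3.4, -0.0]
grip_width: 0.0149
```

Call:
jog_arm --pt "6.4 0 0 0 0 0 1" --pt "6 0 0 0 0 0 1" --pt "0 0 0 0 0 0 1" --pt "0 0 0 0 0 0 1"

```text
t: 5.22
tcp_pos: [0.5547, -0.1551, 0.2176]
tcp_rot: [-2.614, -0.037, -1.89]
force: [-0.4, 1.0, -1.6]
grip_width: 0.0151
```

```bash
cat >> h.py <<'E'
from scipy.spatial.transform import Rotation as Ro
def pose():
    o=robot.get_obs(); return o,np.array(o['tcp_pos']),Ro.from_euler('xyz',o['tcp_rot']).as_matrix()
def slotR(yaw):
    sx=np.array([np.cos(yaw),np.sin(yaw),0]);y=np.array([-np.sin(yaw),np.cos(yaw),0]);c,s=np.cos(np.radians(38)),np.sin(np.radians(38))
    x=c*sx+s*np.array([0,0,1]); z=-s*sx+c*np.array([0,0,1]); return np.c_[x,y,z]
E
python3 - <<'E'
from h import *
np.set_printoptions(precision=4,suppress=True)
o,p,R=pose(); print(o['t'],p,o['tcp_rot'],o['force'],o['joint_pos'])
C,im,d=snap('wrist','w4')
S=slotR(np.radians(-16.3)); print('R in slot',S.T@R)
E
```

```text
5.2167 [ 0.5547 -0.1551  0.2176] [-2.6141 -0.0373 -1.8902] [-0.3945  1.0358 -1.6379] [ 0.0366  0.0934 -0.7713  0.7754 -0.2982  0.5239]
R in slot [[-0.0046 -0.9907 -0.1361]
 [-0.9987  0.0114 -0.0498]
 [ 0.0509  0.1357 -0.9894]]
```

View pics/w4.png

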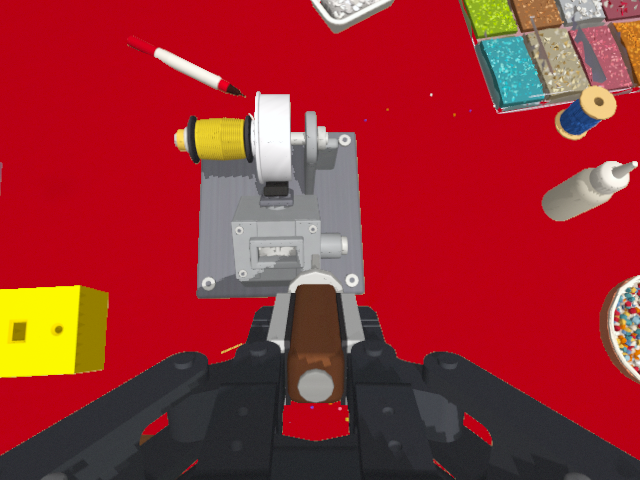

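The wrist view shows the stand nearly face-on. The slot is at about (278,252), the boss lies around it, the tooth area is visible inside, and the tool points at it from below. The arm stopped short because joint 5 is close to its limit (-0.30, limit -0.16). I'll fit a small kinematic model to the recorded poses so I can plan around this.

```bash
cat > kin.py <<'E'
from h import *
from scipy.optimize import least_squares
rx=lambda a:Ro.from_euler('x',a).as_matrix(); ry=lambda a:Ro.from_euler('y',a).as_matrix(); rz=lambda a:Ro.from_euler('z',a).as_matrix()
def fk(q,p):
    h,a1,e,L2,b3,L3,Lt=p[:7]
    R1=rz(q[0]); x=R1@np.array([a1,e,h])
    R2=R1@ry(q[1]); x=x+R2@np.array([0,0,L2])
    R3=R2@ry(-q[2]); x=x+R3@np.array([L3,0,b3])
    R4=R3@rx(q[3]*SG[0]); R5=R4@ry(-q[4]); 
    x=x+R5@np.array([Lt,0,0])
    R6=R5@rx(SG[1]*q[5]+p[7])
    M=np.array([[0,0,1],[0,1,0],[-1,0,0]]).astype(float)  # tool z = link x
    return x,R6@M
SG=[1,1]
E
python3 - <<'E'
from kin import *
import kin
np.set_printoptions(precision=4,suppress=True)
o,p_,R_=pose()
D=[([1.54060538,.385387353,.00693252604,-.000356,-1.19399438,-.258599631],[.17785496,.59869911,.23046492],[-3.14149,-.00168,-1.859718]),
([.498069,.0897801686,-.326937752,.000681,-1.15519503,.747230997],[.45951473,.06777244,.25489623],[3.14129,-.00124,-1.896017]),
(list(o['joint_pos']),list(o['tcp_pos']),list(o['tcp_rot']))]
import json; json.dump([[list(map(float,x)) for x in r] for r in D],open('kd.json','w'))
best=None
for s in [(1,1),(1,-1),(-1,1),(-1,-1)]:
    kin.SG[:]=s
    def res(p):
        r=[]
        for q,x,e in D:
            X,R=fk(q,p); r+=list((X-x)*5); r+=list((R-Ro.from_euler('xyz',e).as_matrix()).ravel())
        r+=list(0.001*(np.array(p[:7])-[.3,0,0,.35,0,.35,.25]))
        return r
    for r0 in (0,1.57,3.14,-1.57):
        f=least_squares(res,[.3,0,0.1,.35,0,.35,.25,r0])
        print(s,r0,f.cost,f.x)
E
```

```text
(1, 1) 0 3.994831159142273 [-0.7388  0.3714 -0.1605  0.6136  0.3024 -0.1207 -0.0665 -1.4278]
(1, 1) 1.57 3.994831156473298 [-0.7388  0.3714 -0.1605  0.6136  0.3024 -0.1207 -0.0665 -1.4278]
(1, 1) 3.14 3.9948311547702233 [-0.7388  0.3714 -0.1605  0.6136  0.3024 -0.1207 -0.0665  4.855 ]
(1, 1) -1.57 3.994831154647291 [-0.7388  0.3714 -0.1605  0.6136  0.3024 -0.1207 -0.0665 -1.4282]
(1, -1) 0 1.538016417538854 [-0.7388  0.3714 -0.1605  0.6136  0.3024 -0.1207 -0.0665 -0.4338]
(1, -1) 1.57 1.5380164176048619 [-0.7388  0.3714 -0.1605  0.6136  0.3024 -0.1207 -0.0665 -0.4338]
(1, -1) 3.14 1.5380164175365687 [-0.7388  0.3714 -0.1605  0.6136  0.3024 -0.1207 -0.0665  5.8494]
(1, -1) -1.57 1.5380164175322057 [-0.7388  0.3714 -0.1605  0.6136  0.3024 -0.1207 -0.0665 -0.4338]
(-1, 1) 0 2.0201499293905885 [-0.4352  0.2979 -0.1593  0.5986  0.203   0.0047  0.0826 -0.7582]
(-1, 1) 1.57 2.0201499290464358 [-0.4352  0.2979 -0.1593  0.5986  0.203   0.0047  0.0826 -0.7582]
(-1, 1) 3.14 2.0201499291620832 [-0.4352  0.2979 -0.1593  0.5986  0.203   0.0047  0.0826  5.525 ]
(-1, 1) -1.57 2.0201499294619425 [-0.4352  0.2979 -0.1593  0.5986  0.203   0.0047  0.0826 -0.7582]
(-1, -1) 0 0.001307871865073213 [-0.4352  0.2979 -0.1593  0.5986  0.203   0.0047  0.0826 -0.    ]
(-1, -1) 1.57 0.0013078718650732183 [-0.4352  0.2979 -0.1593  0.5986  0.203   0.0047  0.0826 -0.    ]
(-1, -1) 3.14 0.0013078718650732155 [-0.4352  0.2979 -0.1593  0.5986  0.203   0.0047  0.0826 -0.    ]
(-1, -1) -1.57 0.001307871865073208 [-0.4352  0.2979 -0.1593  0.5986  0.203   0.0047  0.0826 -0.    ]
```

```bash
python3 - <<'E'
from kin import *
import kin,json
np.set_printoptions(precision=4,suppress=True)
kin.SG[:]=(-1,-1)
D=json.load(open('kd.json'))
for q,x,e in D:
    X,R=fk(q,[.3,0,0,.3,0,.3,.2,0]); E=Ro.from_euler('xyz',e).as_matrix(); print(np.degrees(Ro.from_matrix(R.T@E).as_rotvec()))
    x=np.array(x)-0; print('in j1 frame',rz(-q[0])@x,'tooldir',rz(-q[0])@E[:,2],'decl',q[1]-q[2])
E
```

```text
[-0.     -0.0001 -0.    ]
in j1 frame [ 0.6038 -0.1597  0.2305] tooldir [-0.0017  0.0003 -1.    ] decl 0.37845482696
[-0.     -0.0001 -0.    ]
in j1 frame [ 0.4361 -0.16    0.2549] tooldir [-0.0011 -0.0006 -1.    ] decl 0.4167179206
[-0. -0.  0.]
in j1 frame [ 0.5497 -0.1754  0.2185] tooldir [ 0.4622 -0.2054 -0.8627] decl 0.8628034412051807
```

```bash
cat >> h.py <<'E'
def goto(p,R,pt,Rt):
    rv=np.degrees(Ro.from_matrix(R.T@Rt).as_rotvec()); print('turn first',rv.round(2),np.linalg.norm(rv).round(2),' then shift(new axes)',(Rt.T@(np.array(pt)-p)*1000).round(1),' or shift first(old axes)',(R.T@(np.array(pt)-p)*1000).round(1))
def Rtool(yaw,tilt):  # yaw of stand/block x axis, tilt>0: fingers point forward; jaw along -y'
    R0=np.c_[[np.sin(yaw),-np.cos(yaw),0],[-np.cos(yaw),-np.sin(yaw),0],[0,0,-1.]]
    return R0@Ro.from_euler('x',tilt).as_matrix()
E
python3 - <<'E'
from h import *
np.set_printoptions(precision=4,suppress=True)
C,im,d=load('w4')
cv2.imwrite('pics/w4c.png',cv2.resize(im[190:300,200:360],(800,550),interpolation=cv2.INTER_CUBIC))
M=np.array([.6129,-.1518,.0705]); S=slotR(np.radians(-16.3))
print(proj(C,[M+S@np.array(v)/1000 for v in [(0,0,0),(6,14,0),(6,-14,0),(-6,-14,0),(-6,14,0),(12,20,0),(12,-20,0),(-12,-20,0),(-12,20,0)]]))
o,p,R=pose()
goto(p,R,[.4866,.0200,.20],Rtool(np.radians(-18.63),0))
E
```

```text
[[279.2075 253.543 ]
 [260.0883 246.8187]
 [297.6196 245.8636]
 [297.9659 260.1368]
 [261.025  261.1266]
 [251.4719 239.6937]
 [305.5154 238.3558]
 [305.957  266.8903]
 [253.6003 268.3276]]
turn first [-30.32  -1.93   0.87] 30.4  then shift(new axes) [-143.4  121.5   18.5]  or shift first(old axes) [-144.7  110.8  -49.4]
```

View pics/w4c.png

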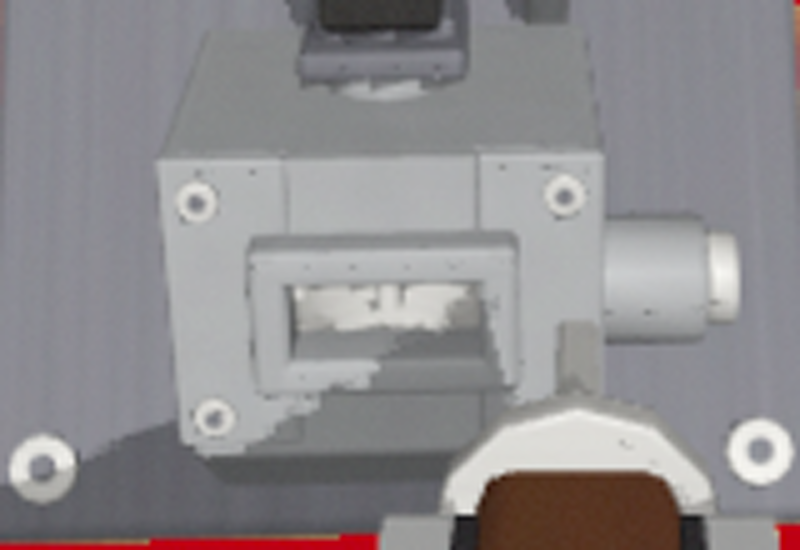

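The boss rim corners in w4 are at about (250,237), (304,237), (304,267) and (251,268). That agrees with the triangulated mouth to 1–2 px, about 1 mm. The slot needs a 38° tilt, which puts joint 5 at its limit when the gripper is in line with the tool. I'll put the tool back in its block and re-grip it with the gripper about 30° off the tool's axis, so the gripper is nearly vertical at the slot.

Call:
jog_arm --pt "-6.06 -0.39 0.17 0 0 -8 1" --pt "-6.06 -0.39 0.17 0 0 0 1" --pt "-6.06 -0.39 0.17 0 0 0 1" --pt "-6.06 -0.39 0.17 0 0 0 1" --pt "-6.06 -0.39 0.17 0 0 0 1" --pt "0 0 0 -29 24 0 1" --pt "0 0 0 -29 24 0 1" --pt "0 0 0 -29 24 0 1"

```text
t: 5.93
tcp_pos: [0.5196, -0.0577, 0.2158]
tcp_rot: [-3.039, -0.023, -1.912]
force: [0.7, 0.5, -0.9]
grip_width: 0.015
```

Call:
jog_arm --pt "0 0 0 -29 24 0 1" --pt "0 0 0 -26 24 0 1" --pt "0 0 0 0 0 0 1" --pt "0 0 0 0 0 0 1"

```text
t: 6.27
tcp_pos: [0.4918, 0.0106, 0.2106]
tcp_rot: [-3.037, -0.024, -1.905]
force: [-0.2, -0.6, -1.7]
grip_width: 0.0154
```

```bash
python3 - <<'E'
from h import *
np.set_printoptions(precision=4,suppress=True)
o,p,R=pose(); print(o['t'],p,o['tcp_rot'],o['force'],o['joint_pos'],o['dq'])
goto(p,R,[.4866,.0200,.115],Rtool(np.radians(-18.63),0))
E
```

```text
6.2667 [0.4918 0.0106 0.2106] [-3.0372 -0.0236 -1.905 ] [-0.1551 -0.583  -1.7462] [ 0.407   0.131  -0.4418  0.1088 -0.9395  0.7692] [-0.0537  0.0095  0.0168  0.0236  0.0032 -0.0014]
turn first [-5.98 -1.38 -0.45] 6.15  then shift(new axes) [-7.2  8.  95.6]  or shift first(old axes) [-9.4 17.9 94.1]
```

Call:
jog_arm --pt "-5.98 -1.38 -0.45 0 0 0 1" --pt "0 0 0 -7.2 8 20 1" --pt "0 0 0 0 0 30 1" --pt "0 0 0 0 0 20 1" --pt "0 0 0 0 0 0 1" --pt "0 0 0 0 0 0 1" --pt "0 0 0 0 0 0 1"

```text
t: 6.85
tcp_pos: [0.4885, 0.0166, 0.1422]
tcp_rot: [-3.137, -0.001, -1.901]
force: [0.2, 0.3, -1.4]
grip_width: 0.0146
```

```bash
python3 - <<'E'
from h import *
np.set_printoptions(precision=4,suppress=True)
o,p,R=pose(); print(o['t'],p,o['tcp_rot'],o['force'],o['joint_pos'],o['dq'])
goto(p,R,[.4866,.0200,.066],Rtool(np.radians(-18.63),0))
E
```

```text
6.85 [0.4885 0.0166 0.1422] [-3.1374 -0.0008 -1.9011] [ 0.2221  0.2879 -1.4195] [ 0.3691  0.2429 -0.4503  0.0044 -0.8749  0.8686] [ 0.004  -0.0222  0.005   0.0047  0.0046 -0.0071]
turn first [-0.24 -0.05 -0.29] 0.38  then shift(new axes) [-2.6  2.9 76.2]  or shift first(old axes) [-2.7  3.3 76.2]
```

Call:
jog_arm --pt "-0.24 0 -0.3 -2.6 2.9 20 1" --pt "0 0 0 0 0 0 1" --pt "0 0 0 0 0 0 1"

```text
t: 7.1
tcp_pos: [0.4856, 0.0197, 0.122]
tcp_rot: [3.141, -0.002, -1.896]
force: [0.0, -0.6, 0.2]
grip_width: 0.0149
```

```bash
python3 - <<'E'
from h import *
np.set_printoptions(precision=4,suppress=True)
o,p,R=pose(); print(o['t'],p,o['tcp_rot'],o['force'],o['joint_pos'],o['dq'])
goto(p,R,[.4866,.0200,.066],Rtool(np.radians(-18.63),0))
E
```

```text
7.1 [0.4856 0.0197 0.122 ] [ 3.1405 -0.002  -1.8956] [ 0.0428 -0.5895  0.2307] [ 0.3763  0.2673 -0.4775  0.0012 -0.8282  0.869 ] [-0.0003 -0.0136  0.0166  0.0135  0.0029 -0.0013]
turn first [ 0.06 -0.12  0.02] 0.13  then shift(new axes) [-0.6 -0.9 56. ]  or shift first(old axes) [-0.7 -1.  56. ]
```

Call:
jog_arm --pt "0 0 0 -0.5 -0.8 15 1" --pt "0 0 0 0 0 20 1" --pt "0 0 0 0 0 15 1" --pt "0 0 0 0 0 5 1" --pt "0 0 0 0 0 0 1" --pt "0 0 0 0 0 0 1"

```text
t: 7.6
tcp_pos: [0.4871, 0.02, 0.0674]
tcp_rot: [-3.141, -0.001, -1.895]
force: [0.2, 0.6, -0.5]
grip_width: 0.0149
```

Call:
jog_arm --pt "0 0 0 0 0 1.5 1" --pt "0 0 0 0 0 0 1" --pt "0 0 0 0 0 0 0.4" --pt "0 0 0 0 0 0 -0.2" --pt "0 0 0 0 0 0 -0.5" --pt "0 0 0 0 0 0 -0.5"

```text
t: 8.1
tcp_pos: [0.4862, 0.0198, 0.0649]
tcp_rot: [3.141, -0.002, -1.896]
force: [-0.4, 0.8, -0.5]
grip_width: 0.0613
```

```bash
python3 - <<'E'
from h import *
np.set_printoptions(precision=4,suppress=True)
o,p,R=pose(); print(o['t'],p,o['tcp_rot'],o['force'],o['grip_width'])
Rt=Rtool(np.radians(-18.63),np.radians(-30)); pt=np.array([.4874,.0200,.085])+.019*Rt[:,2]; print(pt,Rt)
goto(p,R,pt,Rt)
E
```

```text
8.1 [0.4862 0.0198 0.0649] [ 3.1407 -0.0021 -1.8956] [-0.3881  0.7672 -0.4621] 0.06129099686556703
[0.4784 0.023  0.0685] [[-0.3195 -0.8206 -0.4738]
 [-0.9476  0.2767  0.1597]
 [ 0.      0.5    -0.866 ]]
turn first [-29.95  -0.12  -0.01] 29.95  then shift(new axes) [-0.6  9.1  1.1]  or shift first(old axes) [-0.6  8.4 -3.6]
```

Call:
jog_arm --pt "-6 0 0 -0.6 8.5 -4 -0.5" --pt "-6 0 0 0 0 0 -0.5" --pt "-6 0 0 0 0 0 -0.5" --pt "-6 0 0 0 0 0 -0.5" --pt "-6 0 0 0 0 0 -0.5" --pt "0 0 0 0 0 0 -0.5" --pt "0 0 0 0 0 0 -0.5"

```text
t: 8.68
tcp_pos: [0.4785, 0.0225, 0.0673]
tcp_rot: [2.616, -0.004, -1.897]
force: [-0.4, -0.4, 0.3]
grip_width: 0.0638
```

```bash
python3 - <<'E'
from h import *
np.set_printoptions(precision=4,suppress=True)
o,p,R=pose(); print(o['t'],p,o['tcp_rot'],o['force'],o['grip_width'],o['joint_pos'])
Rt=Rtool(np.radians(-18.63),np.radians(-30)); pt=np.array([.4874,.0200,.085])+.019*Rt[:,2]
goto(p,R,pt,Rt)
C,im,d=snap('wrist','w5'); print(proj(C,[[.4874,.02,.11],[.4874,.02,.055]]))
E
```

```text
8.6833 [0.4785 0.0225 0.0673] [ 2.6159 -0.0036 -1.8972] [-0.4128 -0.3989  0.263 ] 0.06382565490621195 [ 0.2116  0.5811 -0.1333 -0.2653 -1.3285  1.158 ]
turn first [ 0.12 -0.14 -0.16] 0.25  then shift(new axes) [-0.4  0.9 -1. ]  or shift first(old axes) [-0.4  0.9 -1. ]
[[313.2222 415.8264]
 [313.2112 270.5406]]
```

View pics/w5.png

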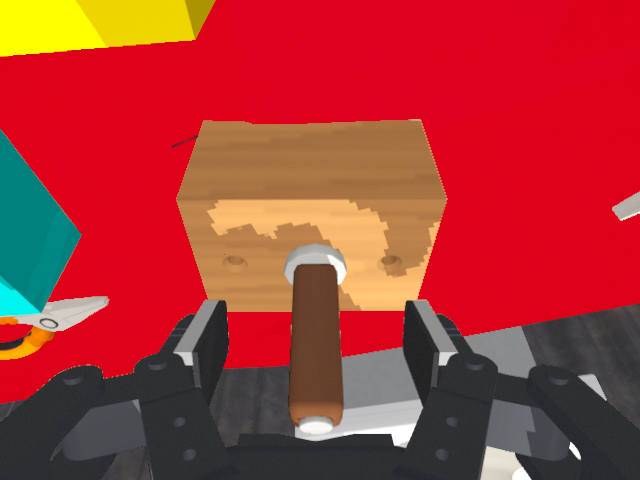

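The tool stands upright in the slot, between the pads. The collar is at (315,268) and the handle end at (315,425). I'll close on it and lift.

Call:
jog_arm --pt "0 0 0 0 1 -1 -0.5" --pt "0 0 0 0 0 0 0.3" --pt "0 0 0 0 0 0 0.8" --pt "0 0 0 0 0 0 1" --pt "0 0 0 0 0 0 1" --pt "0 0 0 0 0 0 1" --pt "0 0 0 0 0 0 1" --pt "0 0 0 0 0 0 1" --grip_force 100

```text
t: 9.4
tcp_pos: [0.4777, 0.0233, 0.0708]
tcp_rot: [2.616, -0.002, -1.895]
force: [0.9, 0.5, 6.1]
grip_width: 0.0145
```

```bash
python3 - <<'E'
from h import *
np.set_printoptions(precision=4,suppress=True)
o,p,R=pose(); print(o['t'],p,o['tcp_rot'],o['force'],o['grip_width'])
B=Rtool(np.radians(-18.63),0)
tip=np.array([.4874,.0200,.008]); grip=np.array([.4874,.02,.0825])
print('tip in tcp',R.T@(tip-p)*1000,'axis z in tcp',R.T@[0,0,1], 'up in tool axes')
E
```

```text
9.4 [0.4777 0.0233 0.0708] [ 2.6163 -0.0022 -1.8952] [0.8564 0.4757 6.1091] 0.01452908605785099
tip in tcp [ -0.0878 -40.3384  49.1607] axis z in tcp [ 0.0022  0.5015 -0.8652] up in tool axes
```

Call:
jog_arm --pt "0 0 0 0 6 -10.4 1" --pt "0 0 0 0 12 -20.8 1" --pt "0 0 0 0 18 -31.2 1" --pt "0 0 0 0 18 -31.2 1" --pt "0 0 0 0 12 -20.8 1" --pt "0 0 0 0 0 0 1" --pt "0 0 0 0 0 0 1"

```text
t: 9.98
tcp_pos: [0.4788, 0.0236, 0.2035]
tcp_rot: [2.62, -0.0, -1.896]
force: [-0.9, 0.7, -2.5]
grip_width: 0.0145
```

```bash
python3 - <<'E'
from h import *
np.set_printoptions(precision=4,suppress=True)
o,p,R=pose(); print(o['t'],p,o['tcp_rot'],o['force'],o['grip_width'],o['joint_pos'])
C,im,d=snap('wrist','w6')
T=lambda v:p+R@(np.array(v)/1000)
ax=np.array([0,.5,-.866]); tip=np.array([0,-40.3,49.2]); 
print(proj(C,[T(tip),T(tip+42*ax),T(tip+102*ax)]))
# hand target at slot: tool axis along z'; gripper tilt 8
M=np.array([.6120,-.1508,.0705]); S=slotR(np.radians(-16.3))
Rt=Rtool(np.radians(-16.3),np.radians(8)); pt=M+S@[0,0,.06]-Rt@tip/1000
print('target',pt); goto(p,R,pt,Rt)
E
```

```text
9.9833 [0.4788 0.0236 0.2035] [ 2.6204 -0.0001 -1.8962] [-0.9382  0.7338 -2.5414] 0.014482404118039664 [ 0.2135  0.4268 -0.0037 -0.2584 -1.5972  1.0853]
[[314.61   184.8258]
 [314.4761 252.1552]
 [314.1814 402.3968]]
target [ 0.5317 -0.1273  0.1609]
turn first [37.86  0.45 -2.35] 37.93  then shift(new axes) [130.  -86.3  55.1]  or shift first(old axes) [ 126.  -106.5  -12. ]
```

View pics/w6.png

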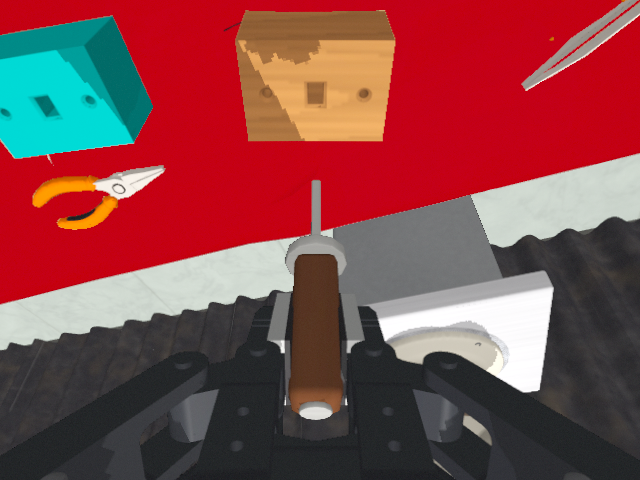

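The tip is at (316,180), the collar at (316,252) and the handle end at (316,410). The blade is straight in the grip and matches the prediction, so I'll move to the pre-insertion pose.

Call:
jog_arm --pt "6.3 0.1 -0.4 0 0 0 1" --pt "6.3 0.1 -0.4 0 0 0 1" --pt "6.3 0.1 -0.4 0 0 0 1" --pt "6.3 0.1 -0.4 0 0 0 1" --pt "6.3 0 -0.4 0 0 0 1" --pt "6.3 0 -0.4 0 0 0 1" --pt "0 0 0 32 -21.5 0 1" --pt "0 0 0 32 -21.5 0 1"

```text
t: 10.7
tcp_pos: [0.4964, -0.0478, 0.2046]
tcp_rot: [-3.014, -0.005, -1.843]
force: [2.7, -1.0, -0.5]
grip_width: 0.0149
```

Call:
jog_arm --pt "0 0 0 32 -21.5 8 1" --pt "0 0 0 32 -21.5 8 1" --pt "0 0 0 0 0 8 1" --pt "0 0 0 0 0 8 1" --pt "0 0 0 0 0 0 1" --pt "0 0 0 0 0 0 1"

```text
t: 11.2
tcp_pos: [0.5271, -0.1239, 0.1804]
tcp_rot: [-3.011, -0.002, -1.853]
force: [-0.2, 0.5, 0.2]
grip_width: 0.0146
```

```bash
cat > q.py <<'E'
from h import *
np.set_printoptions(precision=4,suppress=True)
tip=np.array([0,-40.3,49.2]); YAW=np.radians(-16.3); S=slotR(YAW)
Rt=Rtool(YAW,np.radians(8))
M=np.array([.6120,-.1508,.0705])
E
python3 - <<'E'
from q import *
o,p,R=pose(); print(o['t'],p,o['tcp_rot'],o['force'],o['joint_pos'],o['dq'])
C,im,d=snap('wrist','w7')
goto(p,R,M+S@[0,0,.03]-Rt@tip/1000,Rt)
T=lambda v:p+R@(np.array(v)/1000)
print('tip in slot',S.T@(T(tip)-M)*1000, 'tip px',proj(C,[T(tip)]),'boss px',proj(C,[M+S@np.array(v)/1000 for v in [(0,0,0),(12,20,0),(12,-20,0),(-12,-20,0),(-12,20,0)]]).round(1).tolist())
E
```

```text
11.2 [ 0.5271 -0.1239  0.1804] [-3.0108 -0.0024 -1.8525] [-0.2295  0.5158  0.219 ] [ 0.0971  0.2263 -0.3918  0.0682 -0.8331  1.1493] [ 0.0128 -0.0236  0.0242  0.0084 -0.0009  0.003 ]
turn first [ 0.51 -0.11  0.18] 0.55  then shift(new axes) [  2.  -17.5  46. ]  or shift first(old axes) [  2.  -17.9  45.9]
tip in slot [ 7.2666  2.0171 78.5417] tip px [[314.7475 186.7107]] boss px [[318.1, 113.0], [284.4, 94.6], [352.2, 94.9], [349.7, 130.3], [286.3, 130.1]]
```

View pics/w7.png

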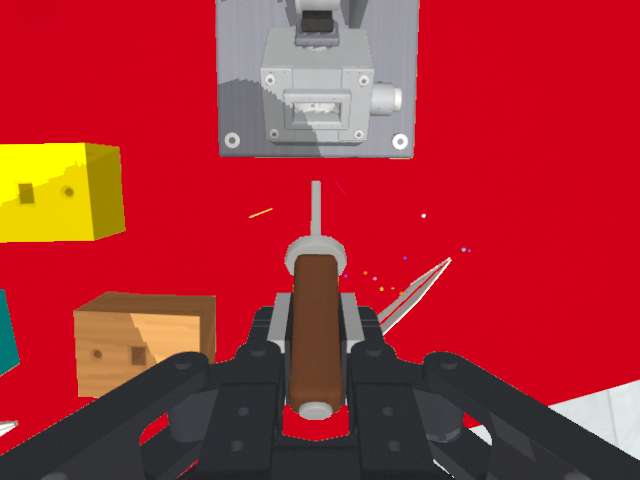

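Pre-insertion view: the boss spans about (284,93) to (351,129), the tip is at (316,182), and everything is clear. I'll close to about 30 mm above the mouth and measure again.

Call:
jog_arm --pt "0.5 0 0.2 2 -9 16 1" --pt "0 0 0 0 -8.5 16 1" --pt "0 0 0 0 0 14 1" --pt "0 0 0 0 0 0 1" --pt "0 0 0 0 0 0 1" --pt "0 0 0 0 0 0 1"

```text
t: 11.75
tcp_pos: [0.551, -0.1324, 0.1401]
tcp_rot: [-2.997, -0.0, -1.855]
force: [-0.0, -0.2, -0.8]
grip_width: 0.0146
```

```bash
python3 - <<'E'
from q import *
o,p,R=pose(); print(o['t'],p,o['tcp_rot'],o['force'],o['joint_pos'],o['dq'])
C,im,d=snap('wrist','w8')
T=lambda v:p+R@(np.array(v)/1000)
print('tip in slot',S.T@(T(tip)-M)*1000,'R',(S.T@R).round(3), 'tip px',proj(C,[T(tip)]),'boss px',proj(C,[M+S@np.array(v)/1000 for v in [(0,0,0),(12,20,0),(12,-20,0),(-12,-20,0),(-12,20,0)]]).round(1).tolist())
cv2.imwrite('pics/w8c.png',cv2.resize(im[90:230,235:395],(800,700),interpolation=cv2.INTER_CUBIC)[:600])
E
```

```text
11.75 [ 0.551  -0.1324  0.1401] [-2.9967 -0.0004 -1.8551] [-0.0015 -0.1687 -0.8168] [ 0.0774  0.3061 -0.4008  0.0773 -0.7299  1.1549] [-0.0077 -0.0088  0.0087 -0.0003  0.0036 -0.0002]
tip in slot [ 3.3015  0.52   31.332 ] R [[ 0.    -0.869 -0.495]
 [-1.    -0.    -0.   ]
 [ 0.     0.495 -0.869]] tip px [[314.7629 186.7253]] boss px [[315.8, 153.9], [276.2, 134.0], [355.4, 134.0], [352.4, 172.4], [279.2, 172.3]]
```

View pics/w8c.png

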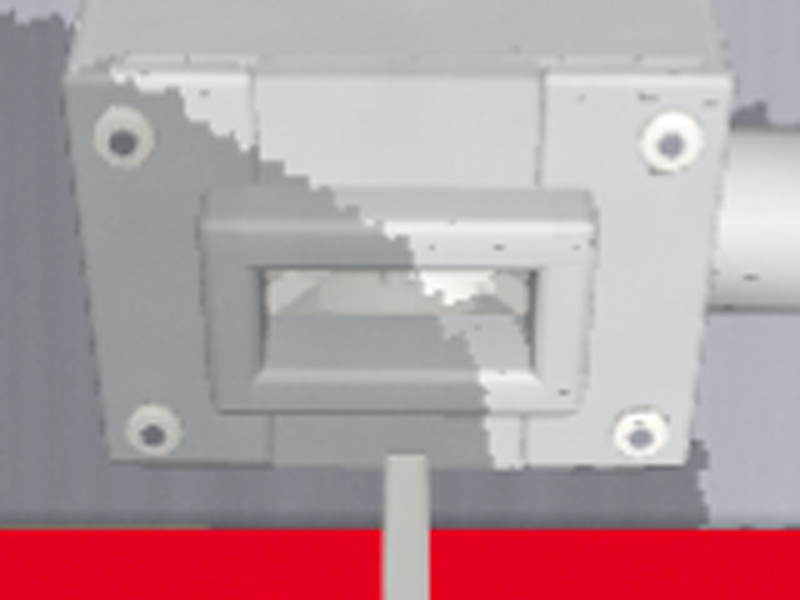

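```bash
python3 - <<'E'
from q import *
C,im,d=load('w8'); o,p,R=pose()
T=lambda v:p+R@(np.array(v)/1000)
zt=np.array([0,.5,-.866]); xt=np.array([0,-.866,-.5])
for dx,dz in [(0,0),(4,0),(4,1),(5,0),(-4,0)]: print(dx,dz,proj(C,[T(tip+dx*xt+dz*zt)])[0])
print('collar', [proj(C,[T(tip+42*zt+dx*xt+dy*np.array([1,0,0]))])[0] for dx,dy in ((12,0),(0,12),(0,-12))])
print('handle end',[proj(C,[T(tip+102*zt+dx*xt)])[0] for dx in (8,0,-8)])
print('hole',proj(C,[M+S@np.array(v)/1000 for v in [(6,14,0),(6,-14,0),(-6,-14,0),(-6,14,0)]]).round(1).tolist())
cv2.imwrite('pics/w8d.png',cv2.resize(im[170:290,265:365],(600,720),interpolation=cv2.INTER_CUBIC)[:600])
cv2.imwrite('pics/w8e.png',cv2.resize(im[120:190,265:365],(800,560),interpolation=cv2.INTER_CUBIC))
E
```

```text
0 0 [314.8694 186.3518]
4 0 [314.8669 179.5629]
4 1 [314.865  180.9297]
5 0 [314.8663 177.8338]
-4 0 [314.8717 192.943 ]
collar [array([314.7626, 232.664 ]), array([345.0131, 253.842 ]), array([284.5403, 253.8159])]
handle end [array([314.5504, 393.0201]), array([314.5736, 404.1535]), array([314.5946, 414.2727])]
hole [[288.6, 144.1], [343.0, 144.1], [341.9, 163.3], [289.7, 163.3]]
```

View pics/w8d.png

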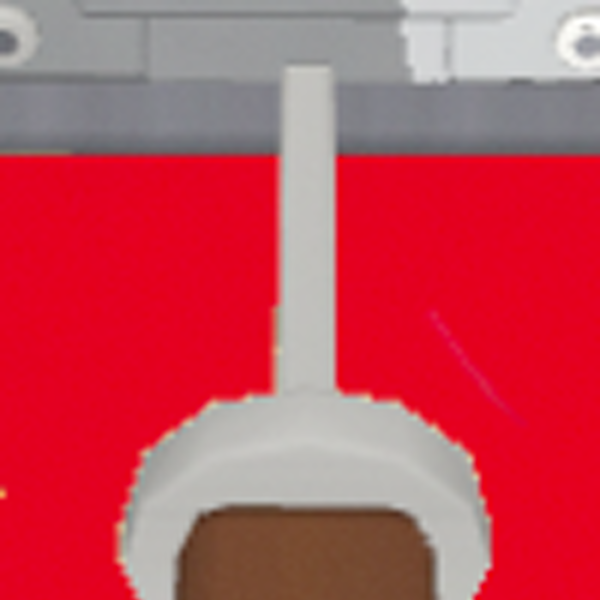

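View pics/w8e.png

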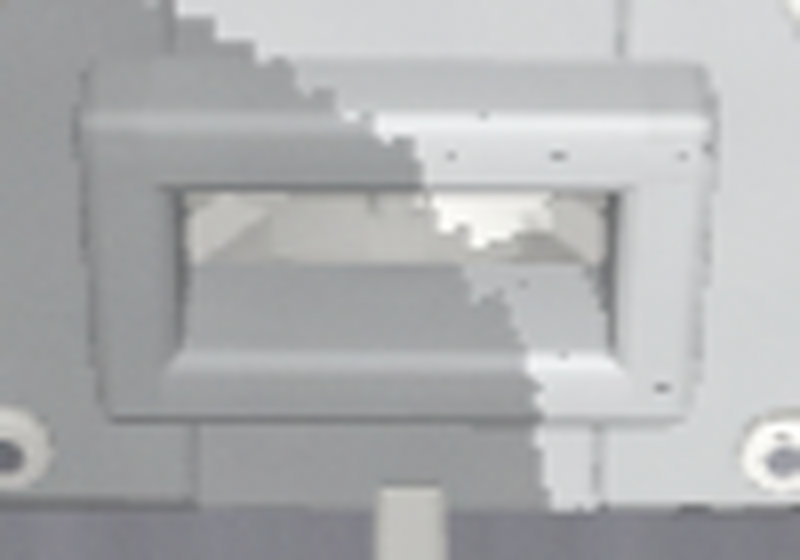

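The tip edge is at (316.5,181) and the hole spans u 287.5–341.9 and rows 143–164. So the tool sits 0.7 mm along +x in the hand, the slot is 0.5 mm further left than I had, and the depth agrees.

```bash
cat >> q.py <<'E'
tip=np.array([0.7,-39.5,49.6]); M=np.array([.61215,-.1503,.0705])
def st():
    o,p,R=pose(); tp=S.T@(p+R@tip/1000-M)*1000
    print('t',round(o['t'],2),'tip(slot)',tp.round(2),'F(slot)',(S.T@o['force']).round(2),'rot err',np.degrees(Ro.from_matrix(R.T@Rt).as_rotvec()).round(2),'w',round(o['grip_width'],4)); return o,p,R,tp
def to(x,y,z):
    o,p,R,tp=st(); d=np.array([x,y,z])-tp; print('shift tool axes mm',(R.T@S@d).round(2))
E
python3 -c "
from q import *
to(0,-7.5,4)"
```

```text
t 11.8 tip(slot) [ 2.7  -0.75 31.47] F(slot) [-0.22 -0.56 -1.04] rot err [-0.33 -0.01 -0.  ] w 0.0149
shift tool axes mm [  6.74 -11.25  25.21]
```

Call:
jog_arm --pt "0 0 0 3.5 -5.5 12.5 1" --pt "0 0 0 3.2 -5.7 12.7 1" --pt "0 0 0 0 0 0 1" --pt "0 0 0 0 0 0 1" --pt "0 0 0 0 0 0 1"

```text
t: 12.22
tcp_pos: [0.5628, -0.1439, 0.1158]
tcp_rot: [-2.998, -0.001, -1.857]
force: [-0.0, 0.7, -0.7]
grip_width: 0.0149
```

```bash
python3 - <<'E'
from q import *
o,p,R,tp=st(); C,im,d=snap('wrist','w9'); to(0,-7.5,4)
cv2.imwrite('pics/w9c.png',cv2.resize(im[130:260,255:375],(738,800),interpolation=cv2.INTER_CUBIC)[:600])
print('hole',proj(C,[M+S@np.array(v)/1000 for v in [(6,14,0),(6,-14,0),(-6,-14,0),(-6,14,0)]]).round(1).tolist())
T=lambda v:p+R@(np.array(v)/1000); xt=np.array([0,-.866,-.5])
print(proj(C,[T(tip+a*xt+np.array([b,0,0])) for a in(4,-4) for b in (2,-2)]).round(1).tolist())
E
```

```text
t 12.22 tip(slot) [-1.18 -8.46  3.29] F(slot) [-0.62  0.66 -0.42] rot err [-0.22 -0.05 -0.09] w 0.0149
t 12.27 tip(slot) [-0.98 -8.3   3.47] F(slot) [ 0.1  -0.32 -0.26] rot err [-0.24 -0.04 -0.08] w 0.0148
shift tool axes mm [-0.8  -0.59 -0.95]
hole [[267.7, 171.8], [328.3, 171.7], [327.8, 191.7], [269.8, 191.8]]
[[320.7, 181.6], [312.0, 181.6], [320.5, 194.9], [312.1, 194.9]]
```

View pics/w9c.png

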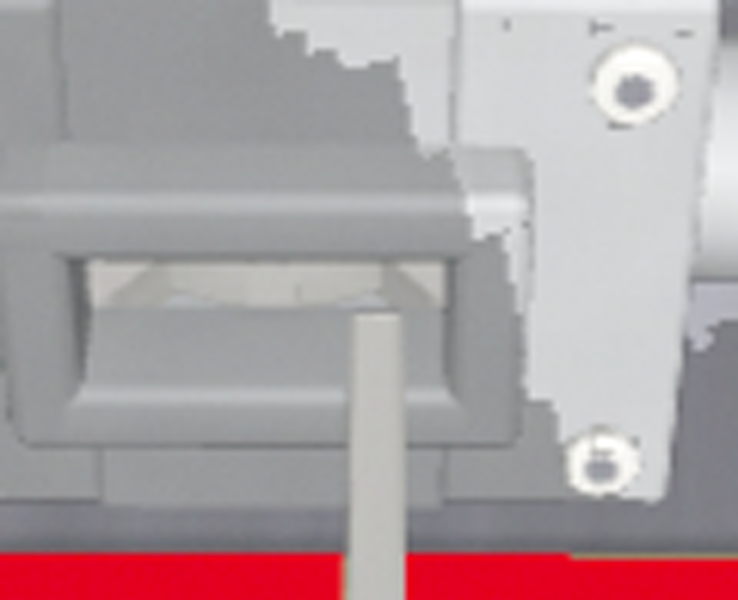

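The tip edge is at u 312–320, row 181, and the hole spans u 267–328, rows 172–192. Both match the prediction, so I'll insert in steps and check the force.

Call:
jog_arm --pt "0 0 0 -0.8 -0.6 -0.9 1" --pt "0 0 0 0 -2.5 4.3 1" --pt "0 0 0 0 -2.5 4.3 1" --pt "0 0 0 0 0 0 1"

```text
t: 12.6
tcp_pos: [0.5696, -0.1448, 0.108]
tcp_rot: [-2.999, -0.001, -1.857]
force: [-0.0, 0.2, -1.9]
grip_width: 0.0147
```

```bash
python3 -c "
from q import *
to(0,-7.5,-18.5)"
```

```text
t 12.6 tip(slot) [-0.71 -7.52 -6.99] F(slot) [-1.21  0.21 -1.44] rot err [-0.17 -0.06 -0.08] w 0.0147
shift tool axes mm [-0.03 -6.34  9.63]
```

Call:
jog_arm --pt "0 0 0 0 -2.1 3.2 1" --pt "0 0 0 0 -2.1 3.2 1" --pt "0 0 0 0 -2.1 3.2 1" --pt "0 0 0 0 0 0 1"

```text
t: 12.93
tcp_pos: [0.5769, -0.1471, 0.0993]
tcp_rot: [-2.999, -0.001, -1.857]
force: [0.0, -0.4, -1.0]
grip_width: 0.0146
```

```bash
python3 -c "
from q import *
to(0,-7.5,-18.5)"
```

```text
t 12.93 tip(slot) [ -0.08  -7.63 -18.55] F(slot) [-0.51 -0.38 -0.88] rot err [-0.15 -0.07 -0.08] w 0.0146
shift tool axes mm [-0.13 -0.04 -0.09]
```

Call:
jog_arm --pt "0 0 0 -2.5 0 0 1" --pt "0 0 0 -2.5 0 0 1" --pt "0 0 0 -2.5 0 0 1"

```text
t: 13.18
tcp_pos: [0.5786, -0.14, 0.1001]
tcp_rot: [-2.999, -0.001, -1.857]
force: [-0.2, -2.6, -3.0]
grip_width: 0.015
```

```bash
python3 -c "
from q import *
st()"
```

```text
t 13.18 tip(slot) [  0.16  -0.41 -17.73] F(slot) [-1.4  -2.51 -2.65] rot err [-0.18 -0.09 -0.1 ] w 0.015
```

Call:
jog_arm --pt "0 0 0 -2.5 0 0 1" --pt "0 0 0 -2.5 0 0 1"

```text
t: 13.35
tcp_pos: [0.5804, -0.1346, 0.1003]
tcp_rot: [-2.998, -0.0, -1.857]
force: [0.0, 0.7, -1.3]
grip_width: 0.0146
```

```bash
python3 -c "
from q import *
st()"
```

```text
t 13.35 tip(slot) [  0.49   5.38 -17.67] F(slot) [-0.92  0.66 -0.92] rot err [-0.23 -0.03 -0.07] w 0.0146
```

At y = -0.4 the force was -2.5 N, and it dropped to nothing at +5.4, so the wheel clicked over one tooth. On to the next.

Call:
jog_arm --pt "0 0 0 0 2.4 -4.1 1" --pt "0 0 0 0 2.4 -4.1 1" --pt "0 0 0 6.5 0 0 1" --pt "0 0 0 6.5 0 0 1" --pt "0 0 0 0 0 0 1" --pt "0 0 0 0 0 0 1"

```text
t: 13.85
tcp_pos: [0.5707, -0.1464, 0.1077]
tcp_rot: [-2.998, -0.001, -1.858]
force: [0.0, 0.2, -1.9]
grip_width: 0.0144
```

```bash
python3 -c "
from q import *
to(0,-7.5,-18.5)"
```

```text
t 13.85 tip(slot) [ 0.28 -8.74 -8.2 ] F(slot) [-1.18  0.16 -1.44] rot err [-0.22 -0.05 -0.14] w 0.0144
shift tool axes mm [-1.26 -4.87  9.08]
```

Call:
jog_arm --pt "0 0 0 -1.2 -1.6 3 1" --pt "0 0 0 0 -1.6 3 1" --pt "0 0 0 0 -1.6 3 1" --pt "0 0 0 0 0 0 1" --pt "0 0 0 0 0 0 1"

```text
t: 14.27
tcp_pos: [0.577, -0.1463, 0.0988]
tcp_rot: [-2.999, -0.001, -1.857]
force: [1.2, -0.3, -1.3]
grip_width: 0.0144
```

```bash
python3 -c "
from q import *
st()"
```

```text
t 14.27 tip(slot) [ -0.46  -6.82 -18.89] F(slot) [ 0.15  0.   -1.77] rot err [-0.16 -0.06 -0.07] w 0.0144
```

Call:
jog_arm --pt "0 0 0 -2.5 0 0 1" --pt "0 0 0 -2.5 0 0 1" --pt "0 0 0 -2 0 0 1"

```text
t: 14.52
tcp_pos: [0.5788, -0.1398, 0.0994]
tcp_rot: [-2.999, -0.001, -1.857]
force: [0.9, -1.7, -1.9]
grip_width: 0.0147
```

```bash
python3 -c "
from q import *
st()"
```

```text
t 14.52 tip(slot) [ -0.16  -0.11 -18.41] F(slot) [-0.13 -1.4  -2.27] rot err [-0.19 -0.09 -0.09] w 0.0147
```

Call:
jog_arm --pt "0 0 0 -2.5 0 0 1" --pt "0 0 0 -2.5 0 0 1" --pt "0 0 0 0 0 0 1"

```text
t: 14.77
tcp_pos: [0.5809, -0.1341, 0.0996]
tcp_rot: [-2.997, -0.0, -1.856]
force: [-0.4, 0.1, -1.5]
grip_width: 0.015
```

```bash
python3 -c "
from q import *
st()"
```

```text
t 14.77 tip(slot) [  0.38   6.05 -18.43] F(slot) [-1.21 -0.01 -0.92] rot err [-0.26 -0.01 -0.03] w 0.015
```

Second tooth over. Third round now, then a check for the stop.

Call:
jog_arm --pt "0 0 0 0 2.4 -4.1 1" --pt "0 0 0 0 2.4 -4.1 1" --pt "0 0 0 6.5 0 0 1" --pt "0 0 0 6.5 0 0 1" --pt "0 0 0 0 0 0 1" --pt "0 0 0 0 0 0 1"

```text
t: 15.27
tcp_pos: [0.5708, -0.1463, 0.1068]
tcp_rot: [-2.998, -0.001, -1.858]
force: [-0.9, -0.5, -0.6]
grip_width: 0.0149
```

```bash
python3 -c "
from q import *
to(0,-7.5,-18.5)"
```

```text
t 15.27 tip(slot) [-0.16 -8.6  -8.91] F(slot) [-0.91 -0.68 -0.03] rot err [-0.21 -0.05 -0.14] w 0.0149
shift tool axes mm [-1.12 -4.9   8.25]
```

Call:
jog_arm --pt "0 0 0 -1 -1.6 2.7 1" --pt "0 0 0 0 -1.6 2.7 1" --pt "0 0 0 0 -1.6 2.7 1" --pt "0 0 0 0 0 0 1" --pt "0 0 0 0 0 0 1"

```text
t: 15.68
tcp_pos: [0.577, -0.1463, 0.099]
tcp_rot: [-2.999, -0.001, -1.857]
force: [0.3, -0.1, -1.8]
grip_width: 0.0148
```

```bash
python3 -c "
from q import *
st()"
```

```text
t 15.68 tip(slot) [ -0.37  -6.81 -18.78] F(slot) [-0.86 -0.02 -1.63] rot err [-0.16 -0.06 -0.07] w 0.0148
```

Call:
jog_arm --pt "0 0 0 -2.5 0 0 1" --pt "0 0 0 -1.5 0 0 1"

```text
t: 15.85
tcp_pos: [0.578, -0.1426, 0.0994]
tcp_rot: [-2.999, -0.001, -1.857]
force: [0.5, -3.4, -2.1]
grip_width: 0.0148
```

```bash
python3 -c "
from q import *
st()"
```

```text
t 15.85 tip(slot) [ -0.17  -3.05 -18.4 ] F(slot) [-0.16 -3.13 -2.56] rot err [-0.18 -0.08 -0.09] w 0.0148
```

Call:
jog_arm --pt "0 0 0 -2 0 0 1"

```text
t: 15.93
tcp_pos: [0.5784, -0.1409, 0.0994]
tcp_rot: [-2.999, -0.001, -1.857]
force: [0.2, -3.1, -0.8]
grip_width: 0.015
```

```bash
python3 -c "
from q import *
st()"
```

```text
t 15.93 tip(slot) [ -0.16  -1.29 -18.34] F(slot) [ 0.35 -2.88 -1.23] rot err [-0.18 -0.09 -0.09] w 0.015
```

Call:
jog_arm --pt "0 0 0 -2.5 0 0 1" --pt "0 0 0 -2.5 0 0 1" --pt "0 0 0 -1.5 0 0 1" --pt "0 0 0 0 0 0 1"

```text
t: 16.27
tcp_pos: [0.5809, -0.1337, 0.0997]
tcp_rot: [-2.998, -0.0, -1.856]
force: [0.0, 0.3, -0.4]
grip_width: 0.0149
```

```bash
python3 -c "
from q import *
st()"
```

```text
t 16.27 tip(slot) [  0.36   6.48 -18.35] F(slot) [-0.29  0.3  -0.27] rot err [-0.25 -0.01 -0.03] w 0.0149
```

Call:
jog_arm --pt "0 0 0 0 2.4 -4.1 1" --pt "0 0 0 0 2.4 -4.1 1" --pt "0 0 0 6.5 0 0 1" --pt "0 0 0 6.5 0 0 1" --pt "0 0 0 0 0 0 1" --pt "0 0 0 0 0 0 1"

```text
t: 16.77
tcp_pos: [0.5709, -0.1458, 0.1069]
tcp_rot: [-2.998, -0.001, -1.858]
force: [0.5, 0.6, -1.2]
grip_width: 0.0146
```

```bash
python3 -c "
from q import *
to(0,-7.5,-18.5)"
```

```text
t 16.77 tip(slot) [-0.08 -8.1  -8.83] F(slot) [-0.48  0.75 -1.1 ] rot err [-0.22 -0.05 -0.14] w 0.0146
shift tool axes mm [-0.62 -4.87  8.36]
```

Third tooth over. Fourth round, in fine steps in case the wheel is already at the stop.

Call:
jog_arm --pt "0 0 0 -0.5 -1.6 2.7 1" --pt "0 0 0 0 -1.6 2.7 1" --pt "0 0 0 0 -1.6 2.7 1" --pt "0 0 0 0 0 0 1" --pt "0 0 0 0 0 0 1"

```text
t: 17.18
tcp_pos: [0.577, -0.1463, 0.0991]
tcp_rot: [-2.999, -0.001, -1.857]
force: [0.2, 0.3, -2.1]
grip_width: 0.0145
```

```bash
python3 -c "
from q import *
st()"
```

```text
t 17.18 tip(slot) [ -0.27  -6.79 -18.67] F(slot) [-1.26  0.35 -1.73] rot err [-0.17 -0.06 -0.06] w 0.0145
```

Call:
jog_arm --pt "0 0 0 -2.5 0 0 1" --pt "0 0 0 -1.5 0 0 1"

```text
t: 17.35
tcp_pos: [0.578, -0.1426, 0.0995]
tcp_rot: [-2.999, -0.001, -1.857]
force: [-0.8, -3.5, -2.1]
grip_width: 0.0148
```

```bash
python3 -c "
from q import *
st()"
```

```text
t 17.35 tip(slot) [ -0.11  -3.02 -18.31] F(slot) [-1.07 -3.59 -1.8 ] rot err [-0.18 -0.08 -0.09] w 0.0148
```

Call:
jog_arm --pt "0 0 0 -1 0 0 1" --pt "0 0 0 0 0 0 1"

```text
t: 17.52
tcp_pos: [0.5782, -0.1417, 0.0995]
tcp_rot: [-2.999, -0.001, -1.857]
force: [0.9, -2.9, -1.9]
grip_width: 0.015
```

```bash
python3 -c "
from q import *
st()"
```

```text
t 17.52 tip(slot) [ -0.07  -2.06 -18.25] F(slot) [ 0.11 -2.55 -2.53] rot err [-0.19 -0.07 -0.08] w 0.015
```

Call:
jog_arm --pt "0 0 0 -2 0 0 1" --pt "0 0 0 0 0 0 1"

```text
t: 17.68
tcp_pos: [0.5789, -0.1394, 0.0996]
tcp_rot: [-2.998, -0.001, -1.857]
force: [0.1, -2.0, -1.4]
grip_width: 0.0151
```

```bash
python3 -c "
from q import *
st()"
```

```text
t 17.68 tip(slot) [ -0.03   0.35 -18.23] F(slot) [-0.37 -1.92 -1.52] rot err [-0.2  -0.04 -0.07] w 0.0151
```

Call:
jog_arm --pt "0 0 0 -2 0 0 1" --pt "0 0 0 -2 0 0 1" --pt "0 0 0 -1.5 0 0 1" --pt "0 0 0 0 0 0 1"

```text
t: 18.02
tcp_pos: [0.581, -0.1337, 0.0998]
tcp_rot: [-2.997, -0.0, -1.856]
force: [-0.2, -0.2, -1.1]
grip_width: 0.0147
```

```bash
python3 -c "
from q import *
st()"
```

```text
t 18.02 tip(slot) [  0.47   6.48 -18.26] F(slot) [-0.79 -0.22 -0.72] rot err [-0.26 -0.01 -0.03] w 0.0147
```

Four clicks so far. I'll try a fifth push, which should be blocked if the wheel is at the stop.

Call:
jog_arm --pt "0 0 0 0 2.4 -4.1 1" --pt "0 0 0 0 2.4 -4.1 1" --pt "0 0 0 6.5 0 0 1" --pt "0 0 0 6.5 0 0 1" --pt "0 0 0 0 0 0 1" --pt "0 0 0 0 0 0 1"

```text
t: 18.52
tcp_pos: [0.5709, -0.1458, 0.107]
tcp_rot: [-2.998, -0.001, -1.858]
force: [0.9, -0.2, -0.4]
grip_width: 0.015
```

Call:
jog_arm --pt "0 0 0 -0.5 -1.6 2.7 1" --pt "0 0 0 0 -1.6 2.7 1" --pt "0 0 0 0 -1.6 2.7 1" --pt "0 0 0 0 0 0 1" --pt "0 0 0 0 0 0 1"

```text
t: 18.93
tcp_pos: [0.577, -0.1463, 0.0992]
tcp_rot: [-2.999, -0.001, -1.857]
force: [-0.3, -0.2, -1.8]
grip_width: 0.0145
```

```bash
python3 -c "
from q import *
st()"
```

```text
t 18.93 tip(slot) [ -0.27  -6.82 -18.6 ] F(slot) [-1.32 -0.29 -1.26] rot err [-0.16 -0.06 -0.07] w 0.0145
```

Call:
jog_arm --pt "0 0 0 -2.5 0 0 1" --pt "0 0 0 -1.5 0 0 1"

```text
t: 19.1
tcp_pos: [0.578, -0.1426, 0.0996]
tcp_rot: [-2.999, -0.001, -1.857]
force: [0.4, -4.7, -2.3]
grip_width: 0.0149
```

```bash
python3 -c "
from q import *
st()"
```

```text
t 19.1 tip(slot) [ -0.04  -3.03 -18.23] F(slot) [-0.08 -4.36 -2.84] rot err [-0.18 -0.08 -0.09] w 0.0149
```

Call:
jog_arm --pt "0 0 0 -1 0 0 1" --pt "0 0 0 0 0 0 1"

```text
t: 19.27
tcp_pos: [0.578, -0.1424, 0.0996]
tcp_rot: [-2.999, -0.002, -1.857]
force: [0.2, -5.8, -2.0]
grip_width: 0.0146
```

```bash
python3 -c "
from q import *
st()"
```

```text
t 19.27 tip(slot) [ -0.09  -2.88 -18.2 ] F(slot) [ 0.16 -5.51 -2.69] rot err [-0.17 -0.14 -0.11] w 0.0146
```

Call:
jog_arm --pt "0 0 0 -1.5 0 0 1" --pt "0 0 0 0 0 0 1"

```text
t: 19.43
tcp_pos: [0.5781, -0.1419, 0.0996]
tcp_rot: [-3.0, -0.003, -1.858]
force: [-0.3, -9.2, -3.1]
grip_width: 0.0147
```

```bash
python3 -c "
from q import *
st()"
```

```text
t 19.43 tip(slot) [ -0.19  -2.5  -18.18] F(slot) [-0.11 -8.9  -3.86] rot err [-0.13 -0.21 -0.14] w 0.0147
```

The wheel is blocked: the force rose to 9 N with almost no travel. That is four clicks up, so the shoe is on the drum. Next, go over to the +y side and back off one tooth.

Call:
jog_arm --pt "0 0 0 5 0 0 1" --pt "0 0 0 0 2.4 -4.1 1" --pt "0 0 0 0 2.6 -4.5 1" --pt "0 0 0 -6.5 0 0 1" --pt "0 0 0 -6.5 0 0 1" --pt "0 0 0 0 0 0 1" --pt "0 0 0 0 0 0 1"

```text
t: 20.02
tcp_pos: [0.5755, -0.1297, 0.1076]
tcp_rot: [-2.998, -0.0, -1.855]
force: [0.0, 0.0, -0.1]
grip_width: 0.0149
```

```bash
python3 -c "
from q import *
to(0,7.5,-18.5)"
```

```text
t 20.02 tip(slot) [ 0.18  8.79 -8.21] F(slot) [-0.04  0.01 -0.07] rot err [-0.23 -0.02  0.01] w 0.0149
shift tool axes mm [ 1.28 -4.95  9.02]
```

Call:
jog_arm --pt "0 0 0 1.2 -1.6 3 1" --pt "0 0 0 0 -1.6 3 1" --pt "0 0 0 0 -1.6 3 1" --pt "0 0 0 0 0 0 1" --pt "0 0 0 0 0 0 1"

```text
t: 20.43
tcp_pos: [0.5805, -0.1337, 0.0987]
tcp_rot: [-2.999, -0.001, -1.857]
force: [0.2, -0.1, -0.3]
grip_width: 0.0149
```

```bash
python3 -c "
from q import *
st()"
```

```text
t 20.43 tip(slot) [ -0.67   6.19 -18.89] F(slot) [ 0.   -0.02 -0.41] rot err [-0.16 -0.07 -0.1 ] w 0.0149
```

Call:
jog_arm --pt "0 0 0 2.5 0 0 1" --pt "0 0 0 2 0 0 1" --pt "0 0 0 0 0 0 1"

```text
t: 20.68
tcp_pos: [0.5794, -0.1378, 0.0992]
tcp_rot: [-2.998, -0.0, -1.857]
force: [-0.7, 2.6, -2.5]
grip_width: 0.0152
```

```bash
python3 -c "
from q import *
st()"
```

```text
t 20.68 tip(slot) [ -0.2    2.02 -18.49] F(slot) [-2.63  2.32 -1.14] rot err [-0.23 -0.02 -0.09] w 0.0152
```

Call:
jog_arm --pt "0 0 0 2 0 0 1" --pt "0 0 0 1 0 0 1"

```text
t: 20.85
tcp_pos: [0.5785, -0.1408, 0.0993]
tcp_rot: [-2.998, -0.001, -1.857]
force: [0.4, 1.1, -1.0]
grip_width: 0.0147
```

```bash
python3 -c "
from q import *
st()"
```

```text
t 20.85 tip(slot) [ -0.15  -1.12 -18.43] F(slot) [-0.55  1.2  -0.83] rot err [-0.22 -0.04 -0.07] w 0.0147
```

Call:
jog_arm --pt "0 0 0 2.5 0 0 1" --pt "0 0 0 2 0 0 1" --pt "0 0 0 0 0 0 1" --pt "0 0 0 0 0 0 1"

```text
t: 21.18
tcp_pos: [0.577, -0.1455, 0.0994]
tcp_rot: [-2.998, -0.001, -1.857]
force: [0.1, -0.2, -1.5]
grip_width: 0.015
```

```bash
python3 -c "
from q import *
st()"
```

```text
t 21.18 tip(slot) [ -0.22  -6.06 -18.34] F(slot) [-0.85 -0.17 -1.28] rot err [-0.21 -0.06 -0.11] w 0.015
```

The force went to zero at y = -6, well past half a tooth, so the wheel has dropped back exactly one. I'll pull out and look.

Call:
jog_arm --pt "0 0 0 -0.5 4 -7 1" --pt "0 0 0 0 5 -8.7 1" --pt "0 0 0 0 7.5 -13 1" --pt "0 0 0 0 10 -17.4 1" --pt "0 0 0 0 10 -17.4 1" --pt "0 0 0 0 0 0 1" --pt "0 0 0 0 0 0 1"

```text
t: 21.77
tcp_pos: [0.5342, -0.1315, 0.1587]
tcp_rot: [-2.995, 0.001, -1.856]
force: [0.5, -0.2, -1.5]
grip_width: 0.0152
```

```bash
python3 - <<'E'
from q import *
o,p,R,tp=st(); C,im,d=snap('wrist','w10')
cv2.imwrite('pics/w10c.png',cv2.resize(im[90:250,245:395],(560,600),interpolation=cv2.INTER_CUBIC))
# target above block: tool upright
Rb=Rtool(np.radians(-18.63),np.radians(-30.1))
tb=np.array([.4874,.0200,.008+.09]); print('tb',tb-Rb@tip/1000)
goto(p,R,tb-Rb@tip/1000,Rb)
print('joints',o['joint_pos'])
E
```

```text
t 21.77 tip(slot) [ 0.98 -4.52 56.2 ] F(slot) [-0.53 -0.1  -1.5 ] rot err [-0.41  0.03 -0.05] w 0.0152
tb [0.4788 0.0236 0.1607]
turn first [-38.5   -0.4    2.29] 38.57  then shift(new axes) [-129.3   89.3   49.4]  or shift first(old axes) [-133.3   95.4  -16.1]
joints [ 0.082   0.2572 -0.4164  0.0753 -0.7613  1.1524]
```

View pics/w10c.png

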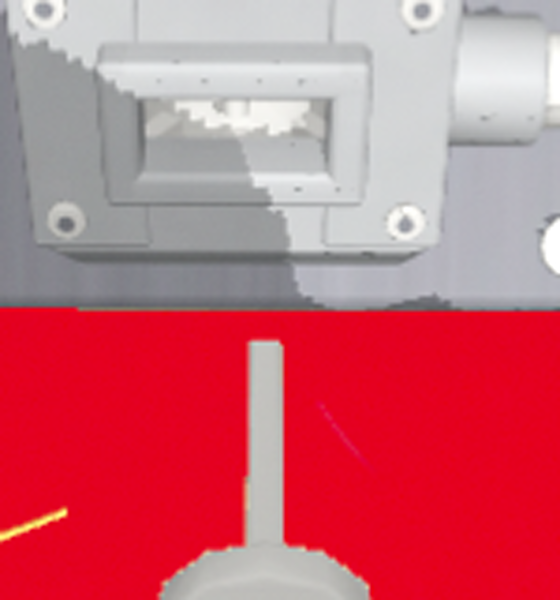

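Through the slot (crop about (237,107)) a tooth stands centred, so the wheel is at rest on a click. The blade is still straight in the grip, with its tip at about (316,181). Returning to the block.

Call:
jog_arm --pt "0 0 0 -26 19 -10 1" --pt "0 0 0 -27 19 -10 1" --pt "0 0 0 -27 19 -6 1" --pt "0 0 0 -27 19 -6 1" --pt "0 0 0 -26 19 -4 1" --pt "-6.4 0 0.4 0 0 0 1" --pt "-6.4 0 0.4 0 0 0 1" --pt "-6.4 0 0.4 0 0 0 1"

```text
t: 22.48
tcp_pos: [0.4763, 0.026, 0.1792]
tcp_rot: [2.945, 0.0, -1.873]
force: [0.6, 0.5, -1.5]
grip_width: 0.0146
```

Call:
jog_arm --pt "-6.4 0 0.4 0 0 0 1" --pt "-6.4 0 0.4 0 0 0 1" --pt "-6.4 0 0.4 0 0 0 1" --pt "0 0 0 0 0 0 1" --pt "0 0 0 0 0 0 1"

```text
t: 22.9
tcp_pos: [0.4771, 0.0233, 0.1761]
tcp_rot: [2.612, -0.011, -1.899]
force: [0.4, -0.1, -0.3]
grip_width: 0.0148
```

```bash
cat > b.py <<'E'
from q import *
Rb=Rtool(np.radians(-18.63),np.radians(-30.1)); B=np.array([.4874,.0200,.05])
def gb(h):
    o,p,R=pose(); t=p+R@tip/1000; print('t',o['t'],'tip-block',((t-B)*1000).round(2),'F',o['force'].round(2),'axis',R@np.array([0.002,.5015,-.8652]))
    goto(p,R,B+[0,0,h/1000]-Rb@tip/1000,Rb); return o,p,R
E
python3 - <<'E'
from b import *
o,p,R=gb(20)
C,im,d=snap('wrist','w11')
T=lambda v:p+R@(np.array(v)/1000)
print('tip',proj(C,[T(tip)]),'slot px',proj(C,[B]))
h=[(0,0)]
cv2.imwrite('pics/w11c.png',cv2.resize(im[20:260,210:430],(550,600),interpolation=cv2.INTER_CUBIC))
E
```

```text
t 22.9 tip-block [-2.18 -0.92 63.38] F [ 0.42 -0.11 -0.35] axis [0.0067 0.0069 1.    ]
turn first [ 0.23 -0.44 -0.45] 0.68  then shift(new axes) [ -0.9 -23.1  36.8]  or shift first(old axes) [ -1.3 -23.2  36.7]
tip [[316.118  186.4308]] slot px [[312.0432 112.6892]]
```

View pics/w11c.png

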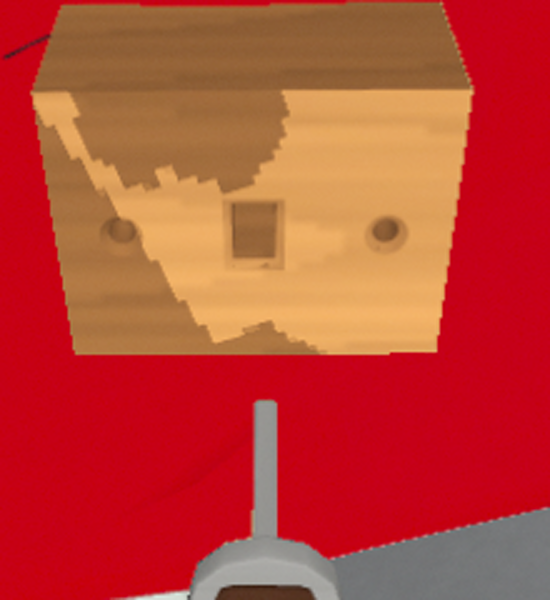

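The block slot is at px (311.6,113), predicted (312.0,112.7), and the tip is at u = 316, predicted 316.1. Lowering.

Call:
jog_arm --pt "0.2 -0.4 -0.4 -0.9 -11.6 18.4 1" --pt "0 0 0 0 -11.6 18.4 1" --pt "0 0 0 0 0 0 1" --pt "0 0 0 0 0 0 1" --pt "0 0 0 0 0 0 1"

```text
t: 23.37
tcp_pos: [0.4784, 0.0241, 0.1369]
tcp_rot: [2.621, 0.002, -1.893]
force: [0.6, 0.9, 0.1]
grip_width: 0.015
```

```bash
python3 - <<'E'
from b import *
o,p,R=gb(-39)
C,im,d=snap('wrist','w12'); o,p,R=gb(4)
T=lambda v:p+R@(np.array(v)/1000)
print('tip',proj(C,[T(tip)]),'slot px',proj(C,[B]))
cv2.imwrite('pics/w12c.png',cv2.resize(im[60:260,220:420],(600,600),interpolation=cv2.INTER_CUBIC))
E
```

```text
t 23.3667 tip-block [-0.07  0.52 24.24] F [0.59 0.91 0.11] axis [-0.0056 -0.0019  1.    ]
turn first [-0.27  0.    0.18] 0.32  then shift(new axes) [  0.3 -32.2  54.4]  or shift first(old axes) [  0.4 -31.9  54.6]
t 23.4167 tip-block [ 0.29  0.58 24.43] F [ 0.55  0.06 -1.92] axis [-0.0064 -0.0022  1.    ]
turn first [-0.31  0.04  0.18] 0.36  then shift(new axes) [  0.5 -10.4  17.5]  or shift first(old axes) [  0.5 -10.3  17.6]
tip [[315.8007 186.1759]] slot px [[317.1039 155.786 ]]
```

View pics/w12c.png

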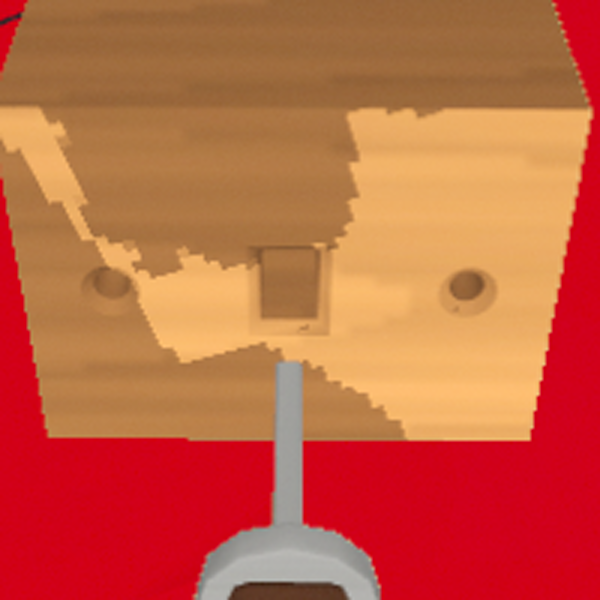

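The slot centre is at (316.3,156.7) and the tip at u = 316.3, so they are aligned. Lowering into the slot.

Call:
jog_arm --pt "0 0 0 0.4 -7 12 1" --pt "0 0 0 0 -7 12 1" --pt "0 0 0 0 0 0 1"

```text
t: 23.67
tcp_pos: [0.4773, 0.0238, 0.1071]
tcp_rot: [2.617, 0.001, -1.895]
force: [-0.3, 0.2, -1.2]
grip_width: 0.0144
```

```bash
python3 - <<'E'
from b import *
gb(-40)
E
```

```text
t 23.6667 tip-block [-1.46  0.19 -5.66] F [-0.33  0.25 -1.23] axis [-0.0013 -0.0024  1.    ]
turn first [-0.03 -0.    0.08] 0.08  then shift(new axes) [ -0.3 -18.5  29. ]  or shift first(old axes) [ -0.3 -18.5  29. ]
```

Call:
jog_arm --pt "0 0 0 0 -6.5 10 1" --pt "0 0 0 0 -6 10 1" --pt "0 0 0 0 -4 6.5 1" --pt "0 0 0 0 -1 1.7 1" --pt "0 0 0 0 0 0 1" --pt "0 0 0 0 0 0 1"

```text
t: 24.17
tcp_pos: [0.4794, 0.0233, 0.0745]
tcp_rot: [2.618, 0.001, -1.894]
force: [-0.2, -0.1, -0.9]
grip_width: 0.0148
```

```bash
python3 - <<'E'
from b import *
gb(-42)
E
```

```text
t 24.1667 tip-block [  0.75  -0.34 -38.24] F [-0.21 -0.08 -0.9 ] axis [-0.003  -0.0021  1.    ]
turn first [-0.13 -0.    0.11] 0.17  then shift(new axes) [-0.2 -1.3  3.6]  or shift first(old axes) [-0.2 -1.3  3.6]
```

Call:
jog_arm --pt "0 0 0 0 -0.8 1.3 1" --pt "0 0 0 0 -0.8 1.3 1" --pt "0 0 0 0 0 0 1"

```text
t: 24.42
tcp_pos: [0.4793, 0.0233, 0.0714]
tcp_rot: [2.618, 0.001, -1.895]
force: [0.3, -0.1, -0.9]
grip_width: 0.0147
```

```bash
python3 - <<'E'
from b import *
gb(-42)
E
```

```text
t 24.4167 tip-block [  0.64  -0.3  -41.29] F [ 0.33 -0.12 -0.85] axis [-0.0031 -0.0024  1.    ]
turn first [-0.13  0.02  0.1 ] 0.16  then shift(new axes) [-0.2  0.1  0.9]  or shift first(old axes) [-0.2  0.1  0.9]
```

Call:
jog_arm --pt "0 0 0 0 -0.5 0.8 1" --pt "0 0 0 0 0 0 1" --pt "0 0 0 0 0 0 1"

```text
t: 24.67
tcp_pos: [0.4795, 0.0233, 0.0708]
tcp_rot: [2.619, 0.001, -1.894]
force: [-0.2, 0.2, 1.9]
grip_width: 0.0145
```

Collar contact (+1.9 N). Opening and backing off along the fingers.

Call:
jog_arm --pt "0 0 0 0 0 0 0.5" --pt "0 0 0 0 0 0 0" --pt "0 0 0 0 0 0 -0.5" --pt "0 0 0 0 0 0 -0.7" --pt "0 0 0 0 0 0 -0.7" --pt "0 0 0 0 0 0 -0.7"

```text
t: 25.17
tcp_pos: [0.4793, 0.0233, 0.0704]
tcp_rot: [2.618, 0.001, -1.895]
force: [-0.3, 0.1, 0.4]
grip_width: 0.0723
```

Call:
jog_arm --pt "0 0 0 0 0 -20 -0.7" --pt "0 0 0 0 0 -35 -0.7" --pt "0 0 0 0 0 -35 -0.7" --pt "0 0 0 0 0 -30 -0.7" --pt "0 0 0 0 0 0 -0.7" --pt "0 0 0 0 0 0 -0.7"

```text
t: 25.67
tcp_pos: [0.5372, 0.004, 0.1755]
tcp_rot: [2.622, 0.003, -1.895]
force: [-1.3, 0.3, -0.7]
grip_width: 0.0726
```

```bash
python3 - <<'E'
from b import *
o,p,R=pose(); print(o['t'],p,o['force'],o['grip_width'])
C,im,d=snap('wrist','w13')
print('pred handle top, collar top',proj(C,[[.4874,.02,.11],[.4874,.02,.055]]))
C2,im2,d2=snap('scene','s1'); C3,im3,_=snap('top','t1')
print('scene pred',proj(C2,[[.4874,.02,.11],[.4874,.02,.055]]),'top',proj(C3,[[.4874,.02,.11],[.4874,.02,.055]]))
cv2.imwrite('pics/s1c.png',cv2.resize(im2[190:290,190:390],(800,400),interpolation=cv2.INTER_CUBIC))
a=cv2.imread('pics/top0.png').astype(int); df=np.abs(a-im3).max(2)>60; n,_,s,c=cv2.connectedComponentsWithStats(df.astype(np.uint8))
print([ (s[i].tolist()) for i in range(1,n) if s[i,4]>8])
E
```

```text
25.6667 [0.5372 0.004  0.1755] [-1.2642  0.3107 -0.66  ] 0.07259989902297029
pred handle top, collar top [[316.4188 267.0948]
 [316.5273 204.0364]]
scene pred [[225.0104 225.5   ]
 [228.003  244.6325]] top [[244.7589 286.9345]
 [247.5533 288.1962]]
[[124, 130, 165, 248, 20987], [204, 167, 7, 8, 47], [217, 172, 4, 4, 15], [126, 178, 2, 6, 10], [226, 269, 32, 38, 586], [187, 356, 44, 124, 2493], [161, 362, 21, 3, 43], [38, 386, 103, 94, 1181], [180, 388, 8, 5, 27], [192, 429, 16, 2, 32], [278, 450, 16, 30, 326], [129, 462, 44, 18, 525], [227, 476, 9, 4, 18]]
```

View pics/w13.png

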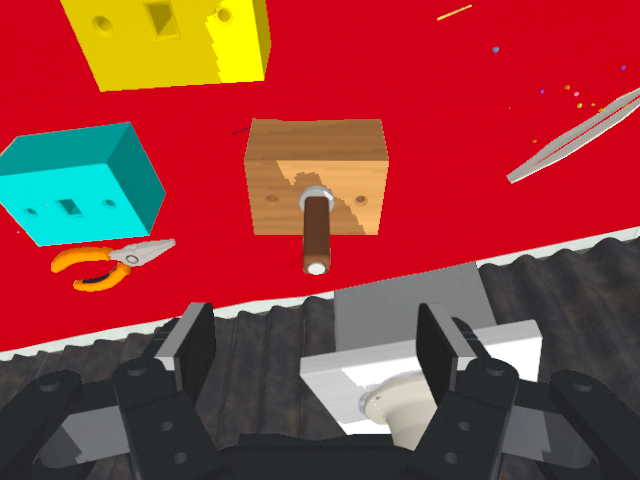

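View pics/s1c.png

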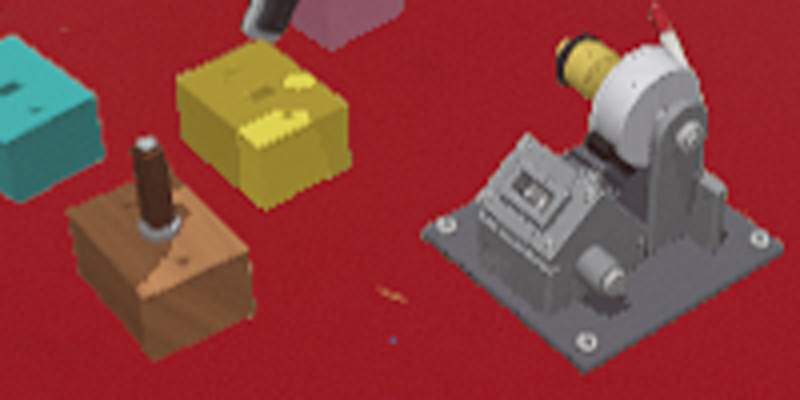

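View pics/t1.png

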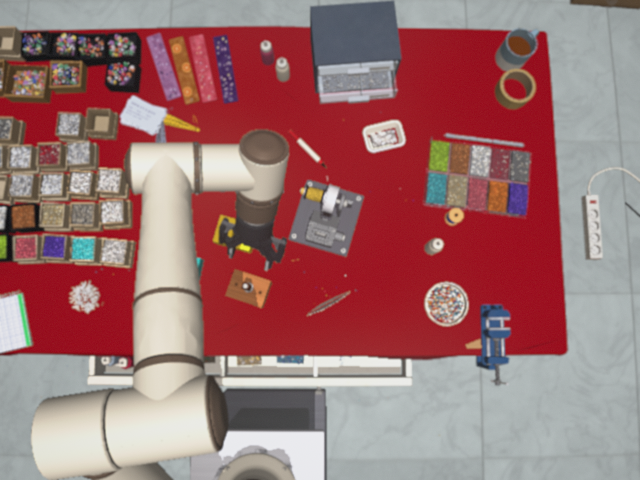

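The tool stands upright. Its handle end is at (316.5,268) against a predicted (316.4,267.1), and the collar is down on the block in both the wrist and scene views. The tweezers, dish, bottle and spare spool show no change in the top view, and the gripper is clear. Handing in.

```bash
python3 -c "
from h import *
print(order.sign_off()); print(robot.get_obs()['t'])"
```

```text
the job is handed in; nothing more can be done
None
the job is handed in; nothing more can be done
```

The brake is set, the tool is back in its block, and I handed the job in at about 26 s of the 58 s.

**Gripping the tool:** My first grip could not reach the slot's 38° tilt because joint 5 was at its limit. I put the tool back in the block and took it again with the gripper about 30° off the tool's axis.

**Setting the brake:** I pushed four teeth towards the spool, each at 2–4 N with a clear click. A fifth push was blocked: the force rose to 9 N with almost no travel, so the wheel was at the stop. I then backed it off one tooth; the push met about 2 N and ended free, well past half a tooth. In the picture through the slot, a tooth stands centred. I could not read the wheel's angle directly, so "one tooth back" rests on the click count, the blocked push and that picture.

**Last checks:**
- **Tool:** it stands upright in the wooden block, with the handle end within 1 px of where it should be. The collar touched down at about +2 N before I let go.
- **Bystanders:** none shows any change in the top view.
- **Gripper:** it is open and clear of everything. No check failed or disagreed.

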